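# Set the bean filler's spout into a tin

## Robot

A 6-joint arm with a two-finger parallel gripper is mounted at the origin on the work surface. World frame = base frame: x ahead of the robot, y to its left, z up, the work surface at z = 0. Lengths are in m, angles in rad, forces in N, time in s.
With the tool pointing down it reaches from about 0.35 to 0.975 m from the base axis. Payload 4.9 kg.
Tool frame: the origin (TCP) lies on the centre line of the jaws, within the pads' length; the fingertips stand manip.tcp_to_tips ahead of it and the grasp point (between the pads) is the TCP (manip.tcp_to_tips is the distance from the TCP to the fingertips, in m); y points along the fingers, z is the direction in which the jaws open and shut, and the axes are right-handed (so a half turn about y gives the same grasp; the last joint's range is limited). The gripper opens to 85 mm and grips with 20 to 120 N. Pads are 22 mm wide; open, the fingers measure 114 mm over their backs; the gripper's body (76 mm by 85 mm) begins 54 mm behind the grasp point. The pads swing forward as they close: fully open they stand 13 mm farther back than shut.
Start: joints at [-1.431, 0.053, 1.613, -0, 1.476, -0.119], TCP at [0.16, -0.604, 0.25] pointing down, gripper open.
Joint ranges: [-3.01, 3.01], [-1.01, 2.22], [0.06, 2.58], [-1.02, 4.17], [0.09, 2.62], [-3.14, 3.14]. Speed limits (rad/s): [2.57, 2.57, 3.14, 3.14, 3.14, 3.14].

## Interface

Orientations are given as a unit quaternion [w, x, y, z].
In Python, from plant import manip gives the robot as it stands.
- The arm moves only by the tool apply_moves, never from a script. Its argument "moves" is a list of rows, each a list of 7 numbers: the gripper's target within -1 to 1 (shut at 1, half-way at 0, fully open at -1), then the shift along the tool's x, y, z in mm, then the turn, a rotation vector about the tool's x, y, z in degrees. A call has 1 to 20 rows; each row shifts and turns the commanded pose from where the row before left it, along the tool's axes as they then stand; what a row does not reach is not made up. A row lasts 1/10 s, in which the tool goes at most 50 mm and 8.59 degrees, less where a joint would pass 70% of its speed; a pose out of reach is approached as far as the arm can. A call with a gripper value outside its range is refused whole. The fingers move at their own pace and stop on an object; the grip force is fixed at half the most. Time passes only in rows, so rows that do not move let the fingers close. It gives the time, the measured TCP pose, the force and the opening at its end, in the units of the state.
- manip.state(): the state, without advancing time (a new reading comes with each control period).
- manip.grab_frame(name): name is "scene" or "top" or "wrist"; returns the picture (384x512x3 uint8, blue, green, red); there is no depth.
- manip.calibration(name): a dict with "mtx" (3x3 intrinsics, pixels), "T" (4x4, takes a point from camera to world coordinates); the wrist camera has in their place "T_tool_cam" (4x4, takes a point from camera to tool coordinates, whose origin is the TCP and whose axes are the tool frame's). Camera axes: x right, y down, z forward; pixel columns grow to the right and rows downward; lengths in m; the calibration is good to about 2 mm. A picture is of the moment at which its call begins: read the wrist's pose just before it. calibration takes no time and is no camera call.
- manip.job_done(): hands the job in, once; it reports no verdict.
The state is a dict: "time": time; "joint_pos": joint angles; "joint_vel": joint speeds; "joint_efforts": joint torques, N m; "tool_pos": TCP position; "tool_rot": TCP orientation; "contact_force": force on the tool from outside, world axes, zero at the start; "ft_torque": the same for the moment, N m; "gripper_width": opening from 0.0 (shut) to 1.0 (fully open).
Only numpy, scipy, OpenCV 4.12 (cv2) and the standard library are available. Lean on these libraries where they do the work, as an engineer would, in place of code of your own. Each camera call takes 0.05 s, during which the arm holds its last target. There are 200 camera calls.

## Task

Get the bean filler ready for the empty, open tin: stand the tin upright on the filler's base plate, pushed back against both sides of the V stop under the spout, and let go of it. Then push the up/down paddle switch over to its lowering side and hold it there until the spout's tip is about 15 mm below the tin's rim, and let the switch spring back to centre; if you are off, jog it again. Move the spout only with the switch, never by hand, push the switch without forcing it, do not let the spout bear on the tin, and leave everything else on the bench where it is.

Things in the scene. Friction and masses are not known exactly. Their poses are not given: they have to be found in the camera images.
- filler: Benchtop bean filler, fixed to the bench: white column (170 x 130, 472 mm high), weigh head and clear hopper above, spout below. Its place and yaw vary. Origin: on the bench top, below the spout's axis. +y runs from spout to column (face at y = 140 mm), so -y is the operator's open side; +x points to the switch box. Steel base plate, top 12 mm above the bench: x -100 to 100, y -100 to 290 mm.
- head_under (a point): Centre of the lower end of the fixed downpipe (68 mm diameter) above the spout, 290 mm above the bench. From 360 mm up the weigh head overhangs (filler frame: x -50 to 50, y -35 to 165 mm). Head, pipe and spout bar the way straight down to the seat: come from the filler's -y side with the hand tilted.
- seat (a point): The tin's place: on the base plate's top face (12 mm above the bench), on the spout's axis, axes as the filler's. The V stop: two steel plates 6 mm thick, 22 mm high (top 34 mm above the bench), at 45 degrees, open to -y, outer ends at x = +-35, y = 15 mm. A tin pushed in +y touches both plates when the centre of its underside is here.
- tin: The empty open tin, plain aluminium, straight round can of 64 mm outside diameter and 90 mm high, 2.5 mm wall, about 90 g: the only one without a lid. Origin: centre of its underside, z up the axis. It starts standing on the bench.
- tin_mouth (a point): Centre of the open tin's mouth, at the height of its rim, 90 mm above its underside (102 mm above the bench when it stands on the base plate).
- spout: Discharge spout, an upright steel tube, 39 mm diameter, over the seat, with a clamp of 52 mm diameter 55 to 71 mm above its tip and a bracket from there back to the column. Origin: centre of its lower end (the tip). Driven up and down; holds still on its own. It would give way to a light push by hand, which is not allowed.
- spout_tip (a point): Centre of the spout's lower end.
- lift (a joint): Travel of the spout in m: 0 where it is parked at the start, near the top (tip 185 mm above the bench), growing as it is lowered, 0.12 fully down. When the switch is let go the spout runs on for up to about 5 mm.
- switch (a joint): Angle of the paddle switch, rad: 0 upright; positive with its tip pushed to the filler's +x (away from the tin's place) lowers the spout, negative raises it; stops at +-0.42. A centring spring pushes back with about 8 N at the paddle's middle at full throw. The spout moves from about 0.2 rad on, faster further over: 10 to 30 mm/s at full throw, not known beforehand; freed, it rests within +-0.07.
- paddle: The switch's paddle, black plastic, upright on the grey switch box: 9 mm thick along the filler's x, 22 mm wide along y, 19 to 46 mm above the pivot. Origin: on the pivot (filler frame x = 165, y = -130 mm, 60 mm above the bench); it turns about the filler's y. Switch box: 100 mm (x) by 120 mm (y) about the paddle, top face 55 mm above the bench; the nut under the paddle reaches 63 mm.
- paddle_mid (a point): Middle of the paddle, 32.5 mm above the pivot (92 mm above the bench when centred).
- full_a: A full tin with its lid on, same metal and same diameter (lid 67 mm), 94 mm high. Origin: centre of the underside. Leave it alone.
- full_b: Another full, lidded tin like it. Leave it alone.
- mug: White mug, 80 mm diameter, 92 mm high. Origin: centre of the underside. Leave it alone.
- label_roll: Roll of labels lying flat, 72 mm diameter, 30 mm high. Leave it alone.
- scoop: Steel spoon lying on the bench, about 200 mm long. Leave it alone.
- stamp: Wooden hand stamp, 42 mm diameter, 79 mm high. Leave it alone.
- jar: Amber glass jar with a steel cap, 72 mm diameter, 100 mm high. Leave it alone.
There are look-alikes about, which are no part of the job. What is shaped like the tin but green or pink is not meant.

How it is judged:
By the outcome, as a careful person would: the job done as asked, in the order asked, and still so for the second after the job is handed in, with the robot touching nothing.
It also fails if it takes over 64 s, if anything falls off the work surface, if the arm or the gripper's body presses on something with over 40 N, if the wrist force passes 120 N, or if a joint passes its speed limit or range.

## Working session

There is one attempt and no reset: what is moved stays moved. The work goes in short steps, Python scripts to look and compute and a tool call to move; the robot and the scene stay as the last step left them, time stands still between calls to the robot, and variables do not carry over. Pictures are saved under pics/ and viewed, about 8 in all and at most 12, crops included, and the job is handed in when it is done.

Besides the shell and the picture viewer there is one more tool, called after "Request:" as name([rows], argument=value, ...), one row to a line, values as JSON. apply_moves: Moves the arm, as the interface text tells. Its arguments: {"type":"object","properties":{"moves":{"type":"array","items":{"type":"array","items":{"type":"number"}}}},"required":["moves"]}

```bash
mkdir -p pics; ls; cat > h.py <<'E'
import numpy as np, cv2
from scipy.spatial.transform import Rotation as R
from plant import manip
def Rq(q): return R.from_quat([q[1],q[2],q[3],q[0]])
def cam(name):
    c=manip.calibration(name)
    if name!="wrist": return np.array(c["mtx"]),np.array(c["T"])
    s=manip.state();T=np.eye(4);T[:3,:3]=Rq(s["tool_rot"]).as_matrix();T[:3,3]=s["tool_pos"]
    return np.array(c["mtx"]),T@np.array(c["T_tool_cam"])
def ray(c,u,v):
    K,T=c;d=T[:3,:3]@np.linalg.inv(K)@[u,v,1];return T[:3,3],d/np.linalg.norm(d)
def onz(c,u,v,z):
    o,d=ray(c,u,v);return o+d*(z-o[2])/d[2]
def proj(c,p):
    K,T=c;q=K@(T[:3,:3].T@(np.asarray(p)-T[:3,3]));return q[:2]/q[2]
E
python3 - <<'E'
from h import *
for n in("scene","top"):
    f=manip.grab_frame(n);cv2.imwrite(f"pics/{n}0.png",f)
    K,T=cam(n);print(n,K.round(1).tolist(),T.round(3).tolist())
a=cv2.imread("pics/scene0.png");b=cv2.imread("pics/top0.png")
s=manip.state();print(s, manip.tcp_to_tips, np.array(manip.calibration("wrist")["T_tool_cam"]).round(3))
print(Rq(s["tool_rot"]).as_matrix().round(3))
E
```

```text
pics
scene [[423.0, 0.0, 258.1], [0.0, 423.0, 189.9], [0.0, 0.0, 1.0]] [[0.595, 0.684, -0.423, 0.968], [0.804, -0.51, 0.306, -0.53], [-0.006, -0.522, -0.853, 1.119], [0.0, 0.0, 0.0, 1.0]]
top [[368.1, 0.0, 264.1], [0.0, 368.1, 187.3], [0.0, 0.0, 1.0]] [[0.013, -0.987, 0.16, 0.307], [-1.0, -0.012, 0.002, -0.183], [-0.0, -0.16, -0.987, 1.33], [0.0, 0.0, 0.0, 1.0]]
{'time': 0.1, 'joint_pos': array([-1.43099337e+00,  5.33082483e-02,  1.61414417e+00, -5.46243116e-05,
        1.47605245e+00, -1.19012593e-01]), 'joint_vel': array([ 0.00047756, -0.00080389, -0.00142855, -0.00025129,  0.00012678,
        0.00126256]), 'joint_efforts': array([-3.52496545e-04, -3.94904995e+01, -3.71365070e+01, -1.36366102e-04,
        3.96597301e-03,  7.18234389e-06]), 'tool_pos': array([ 0.15986329, -0.60365232,  0.24918264]), 'tool_rot': array([ 0.09122547, -0.09127797,  0.70186958, -0.70051791]), 'contact_force': array([ 0.1283678 , -0.90198071,  0.12886225]), 'ft_torque': array([ 0.01168364,  0.00238923, -0.02621295]), 'gripper_width': 0.9986601555231674} 0.019 [[-0.     0.951  0.31  -0.078]
 [ 0.    -0.31   0.951 -0.124]
 [ 1.     0.    -0.     0.   ]
 [ 0.     0.     0.     1.   ]]
[[-0.967 -0.     0.256]
 [-0.256  0.002 -0.967]
 [-0.    -1.    -0.002]]
```

View pics/scene0.png

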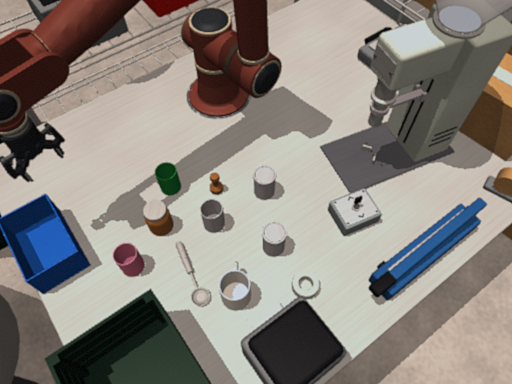

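View pics/top0.png

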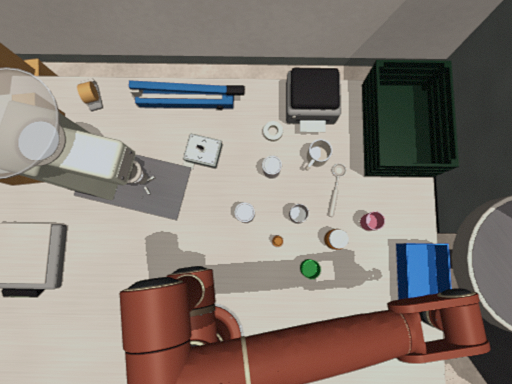

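Top view: candidates for the tin are the open grey one at top (298,214)/scene (212,215); lidded tins at top (244,212) and (271,166); green (310,268), pink (372,221), mug (318,152). The choice is the one at (298,214). The base plate is dark grey at about (150,185), and the switch box is at (202,150).

```bash
cat > m1.py <<'E'
from h import *
a=cv2.imread("pics/scene0.png");b=cv2.imread("pics/top0.png")
ct,cs=cam("top"),cam("scene")
# plate: dark grey in top
def quad(img,roi,lo,hi,n=4):
    x0,y0,x1,y1=roi;m=np.zeros(img.shape[:2],np.uint8)
    h=cv2.cvtColor(img,cv2.COLOR_BGR2GRAY);m[y0:y1,x0:x1]=cv2.inRange(h,lo,hi)[y0:y1,x0:x1]
    m=cv2.morphologyEx(m,cv2.MORPH_OPEN,np.ones((3,3)))
    cc=max(cv2.findContours(m,cv2.RETR_EXTERNAL,cv2.CHAIN_APPROX_NONE)[0],key=cv2.contourArea);return cc
g=cv2.cvtColor(b,cv2.COLOR_BGR2GRAY)
print("plate grey",g[190:215:6,150:176:6].tolist(),"bench",g[230,190])
c=quad(b,(60,140,200,230),60,130)
print("plate poly",cv2.approxPolyDP(c,2.5,True)[:,0].tolist())
for p in cv2.approxPolyDP(c,2.5,True)[:,0]: print(p,onz(ct,*p,0.012).round(4))
big=lambda im,r,s:cv2.resize(im[r[1]:r[3],r[0]:r[2]],None,fx=s,fy=s,interpolation=cv2.INTER_CUBIC)
p1=big(b,(90,120,230,225),4);p2=big(b,(270,190,325,240),4);p3=big(a,(185,185,240,245),4)
W=np.zeros((600,800,3),np.uint8);W[:420,:560]=p1;W[:200,570:790]=p2;W[205:445,570:790]=p3;cv2.imwrite("pics/crop1.png",W)
E
python3 m1.py
```

```text
plate grey [[106, 109, 111, 113, 115], [110, 110, 113, 113, 111], [113, 112, 112, 114, 112], [112, 114, 115, 114, 114], [165, 112, 114, 113, 112]] bench 198
plate poly [[60, 168], [60, 186], [74, 190], [75, 195], [170, 218], [177, 217], [190, 167], [135, 155], [130, 148], [126, 148], [118, 176], [111, 179]]
[ 60 168] [0.5822 0.5681 0.012 ]
[ 60 186] [0.5155 0.5614 0.012 ]
[ 74 190] [0.5015 0.5091 0.012 ]
[ 75 195] [0.4832 0.5038 0.012 ]
[170 218] [0.4045 0.1558 0.012 ]
[177 217] [0.4084 0.131  0.012 ]
[190 167] [0.5919 0.0926 0.012 ]
[135 155] [0.6345 0.297  0.012 ]
[130 148] [0.6608 0.3173 0.012 ]
[126 148] [0.6606 0.3321 0.012 ]
[118 176] [0.5551 0.3536 0.012 ]
[111 179] [0.5436 0.3783 0.012 ]
```

View pics/crop1.png

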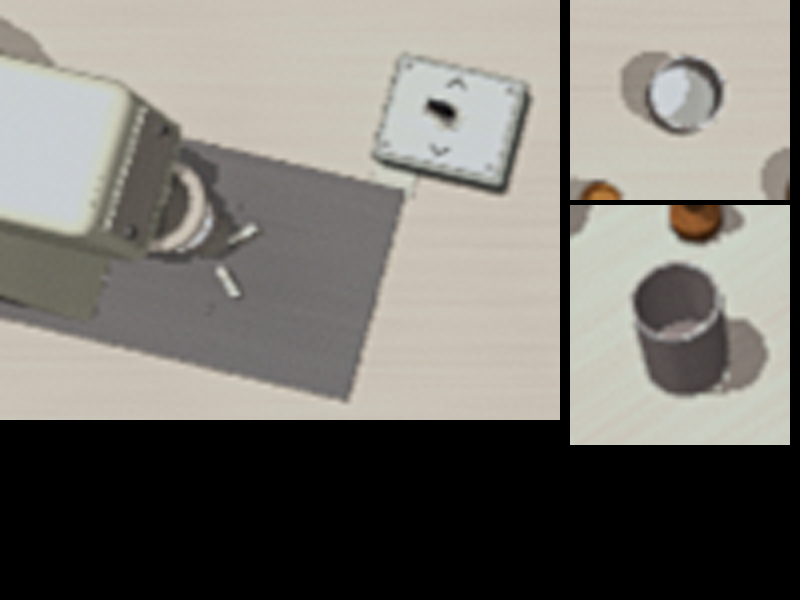

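```bash
cat > m2.py <<'E'
from h import *
b=cv2.imread("pics/top0.png");a=cv2.imread("pics/scene0.png");ct,cs=cam("top"),cam("scene")
g=cv2.cvtColor(b,cv2.COLOR_BGR2GRAY)
def edge(p,q,lo=None):  # refine line between px p,q: max gradient along the normal, sub-pixel fit
    p,q=np.array(p,float),np.array(q,float);t=(q-p)/np.linalg.norm(q-p);n=np.array([-t[1],t[0]]);out=[]
    gs=cv2.GaussianBlur(g,(3,3),0).astype(np.float32);s=np.arange(-4,4.01,.25)
    for f in np.linspace(.08,.92,25):
        c=p+f*(q-p)+s[:,None]*n
        v=cv2.remap(gs,c[:,0].astype(np.float32)[None],c[:,1].astype(np.float32)[None],cv2.INTER_LINEAR)[0]
        out.append(c[np.argmax(abs(np.gradient(v)))])
    vx,vy,x,y=cv2.fitLine(np.array(out,np.float32),cv2.DIST_HUBER,0,.01,.01).ravel();return np.array([x,y]),np.array([vx,vy])
def isect(l,m):
    s=np.linalg.solve(np.c_[l[1],-m[1]],m[0]-l[0]);return l[0]+s[0]*l[1]
e1=edge((191.2,167.5),(177,220.3));e2=edge((177,220.3),(92,200));e3=edge((191,167.5),(140,155.5))
A,B=isect(e1,e3),isect(e1,e2);PA,PB=onz(ct,*A,.012),onz(ct,*B,.012)
print("corners",A,B,PA,PB,"width",np.linalg.norm(PA-PB))
w=lambda e:[onz(ct,*(e[0]+k*e[1]),.012) for k in(-20,20)]
ang=lambda P,Q:np.degrees(np.arctan2(*(Q-P)[1::-1]))
print("edge angles (front, -x side, +x side)",[ang(*w(e))for e in(e1,e2,e3)])
yaw=np.radians(ang(PB,PA)); ex=np.array([np.cos(yaw),np.sin(yaw)]);ey=np.array([-ex[1],ex[0]])
print("yaw deg",np.degrees(yaw)); O=(PA+PB)[:2]/2+.1*ey;print("origin",O)
P=[(402,55),(527,85),(507,188),(377,153)]
Q=[onz(ct,90+x/4,120+y/4,.055)[:2] for x,y in P];C=np.mean(Q,0);print("box sides",[np.linalg.norm(Q[i]-Q[i-1]).round(4) for i in range(4)],"centre",C,"expect",O+.165*ex-.13*ey)
print("box yaw",ang(Q[3],Q[0]),ang(Q[2],Q[1]),"y",ang(Q[1],Q[0])-90,ang(Q[2],Q[3])-90)
print("tin top",onz(ct,298.5,213.5,.09),"scene",onz(cs,212,209,.09))
for n,p in(("full a",(244,212)),("full b",(271,166))):print(n,onz(ct,*p,.094))
print("stamp",onz(ct,277.5,240.5,.079),"jar",onz(ct,336,239,.1),"mug",onz(ct,318,152,.092))
T=lambda x,y,z:np.r_[O+x*ex+y*ey,z]
print("proj scene tip parked",proj(cs,T(0,0,.185)),"paddle top",proj(ct,T(.165,-.13,.106)),proj(cs,T(.165,-.13,.106)))
print([x for x in dir(manip) if x[0]!='_'])
E
python3 m2.py
```

```text
corners [191.37102 167.04636] [176.60919 220.21544] [0.59178164 0.08758532 0.012     ] [0.39688866 0.13178316 0.012     ] width 0.199841744201846
edge angles (front, -x side, +x side) [np.float64(-12.777436097292764), np.float64(-102.63783842335036), np.float64(-102.64768462309668)]
yaw deg -12.777422963932958
origin [0.51645158 0.2072079 ]
box sides [np.float64(0.0924), np.float64(0.1162), np.float64(0.0956), np.float64(0.1205)] centre [0.64520905 0.03896667] expect [0.64861426 0.04393505]
box yaw -11.354719957056233 -8.892539321454805 y -13.154459503265045 -14.581345697292406
tin top [ 0.41937536 -0.29689202  0.09      ] scene [ 0.43156782 -0.29973814  0.09      ]
full a [ 0.42175099 -0.1131574   0.094     ]
full b [ 0.58117437 -0.20247828  0.094     ]
stamp [ 0.32850503 -0.22706073  0.079     ] jar [ 0.33550898 -0.41987587  0.1       ] mug [ 0.63320302 -0.36466242  0.092     ]
proj scene tip parked [372.96812668 121.16763688] paddle top [199.46415019 145.14512141] [357.95973939 196.30656659]
['IKError', 'calibration', 'grab_frame', 'job_done', 'state', 'tcp_to_tips']
```

Request:
apply_moves([
  [-1,-26,0,-29,0,0,0],
  [-1,-26,0,-29,0,0,0],
  [-1,-26,0,-29,0,0,0],
  [-1,-26,0,-29,0,0,0],
  [-1,-26,0,-29,0,0,0],
  [-1,-26,0,-29,0,0,0],
  [-1,-26,0,-29,0,0,0],
  [-1,-24,0,-27,0,0,0],
  [-1,0,0,0,0,0,7.5],
  [-1,0,0,0,0,0,7.5],
  [-1,0,0,0,0,0,7.5],
  [-1,0,0,0,0,0,7.5],
  [-1,0,0,0,0,0,7.5],
  [-1,0,0,0,0,0,7.5],
  [-1,0,0,0,0,0,0],
])

```text
time: 1.6
tool_pos: [0.2985, -0.3287, 0.2472]
tool_rot: [0.35, 0.186, 0.684, -0.612]
contact_force: [-1.2, 0.4, -0.4]
gripper_width: 1.0
```

```bash
cat > look.py <<'E'
from h import *
import sys
s=manip.state();M=Rq(s["tool_rot"]).as_matrix();print("t",s["time"],"pos",np.array(s["tool_pos"]).round(4),"q",np.round(s["joint_pos"],3),"F",np.round(s["contact_force"],1),"w",round(s["gripper_width"],3));print(M.round(3).tolist())
if len(sys.argv)>1:
    n=sys.argv[1];c=cam(n);f=manip.grab_frame(n);cv2.imwrite(f"pics/{sys.argv[2]}.png",f);np.savez(f"pics/{sys.argv[2]}.npz",K=c[0],T=c[1])
E
python3 look.py wrist w1
```

```text
t 1.6 pos [ 0.2985 -0.3287  0.2472] q [-1.45  -0.493  2.208  0.776  1.567 -0.192] F [-1.2  0.4 -0.4] w 1.0
[[-0.685, 0.683, 0.252], [-0.174, 0.182, -0.968], [-0.707, -0.707, -0.006]]
```

View pics/w1.png

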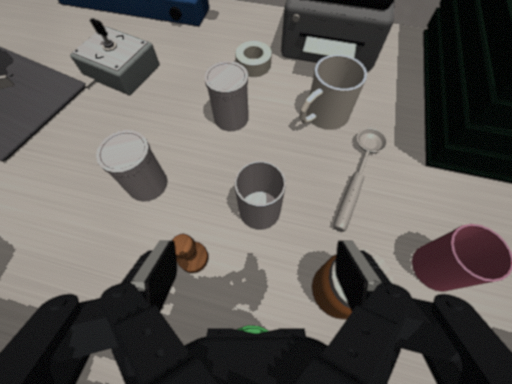

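Wrist view: the open tin's mouth is at about (260,181), its base front at (260,227). The stamp at (190,253) and jar at (340,288) lie on either side of the approach line, and lidded tins are at (125,150) and (228,78).

```bash
python3 - <<'E'
from h import *
d=np.load("pics/w1.npz");c=(d["K"],d["T"]);b=cv2.imread("pics/w1.png")
m=cv2.inRange(cv2.cvtColor(b,cv2.COLOR_BGR2GRAY),0,135);roi=np.zeros_like(m);roi[150:240,228:296]=1;m=m*roi
m=cv2.morphologyEx(m,cv2.MORPH_CLOSE,np.ones((9,9)))
cc=max(cv2.findContours(m,cv2.RETR_EXTERNAL,cv2.CHAIN_APPROX_NONE)[0],key=cv2.contourArea)[:,0]
print(cc.min(0),cc.max(0))
def model(x,y):
    t=np.linspace(0,2*np.pi,73);P=[[x+.032*np.cos(a),y+.032*np.sin(a),z] for z in(0,.09) for a in t]
    q=np.array([proj(c,p) for p in P]);return q.min(0),q.max(0)
p=onz(c,260,181,.09);print("mouth",p);print("bbox predicted",model(*p[:2]))
print(b[181,225:297,0].tolist()); print(b[155:240,260,0].tolist())
E
```

```text
[228 162] [284 229]
mouth [ 0.42658892 -0.30039855  0.09      ]
bbox predicted (array([234.21111092, 159.24190172]), array([285.82824153, 229.05955958]))
[151, 149, 151, 149, 149, 150, 150, 149, 147, 151, 150, 120, 81, 63, 66, 69, 70, 70, 71, 74, 73, 74, 75, 73, 75, 76, 76, 76, 73, 73, 72, 75, 72, 70, 70, 70, 68, 72, 69, 68, 67, 62, 64, 61, 62, 60, 58, 55, 55, 53, 51, 53, 53, 51, 50, 48, 48, 60, 101, 141, 149, 151, 153, 152, 153, 153, 153, 152, 151, 153, 150, 150]
[151, 150, 150, 154, 154, 158, 151, 116, 81, 68, 70, 71, 73, 70, 70, 71, 69, 73, 71, 71, 69, 71, 72, 73, 71, 71, 70, 72, 70, 69, 69, 71, 70, 72, 71, 75, 114, 159, 177, 175, 179, 175, 174, 174, 171, 173, 173, 173, 170, 169, 156, 107, 72, 66, 69, 70, 68, 70, 68, 71, 71, 73, 70, 70, 70, 71, 71, 70, 72, 69, 71, 69, 68, 75, 104, 141, 155, 154, 152, 152, 151, 152, 156, 157, 157]
```

Request:
apply_moves([
  [-1,11,33,1,0,0,0],
  [-1,11,33,1,0,0,0],
  [-1,11,33,1,0,0,0],
  [-1,10,33,2,0,0,0],
  [-1,0,0,0,0,0,0],
])

```text
time: 2.15
tool_pos: [0.363, -0.3142, 0.1227]
tool_rot: [0.352, 0.182, 0.686, -0.61]
contact_force: [0.0, 1.1, -0.2]
gripper_width: 1.0
```

```bash
python3 look.py wrist w2
```

```text
t 2.15 pos [ 0.363  -0.3142  0.1227] q [-1.28  -0.267  2.269  0.835  1.257 -0.29 ] F [ 0.   1.1 -0.2] w 1.0
[[-0.686, 0.679, 0.261], [-0.18, 0.189, -0.965], [-0.705, -0.709, -0.008]]
```

View pics/w2.png

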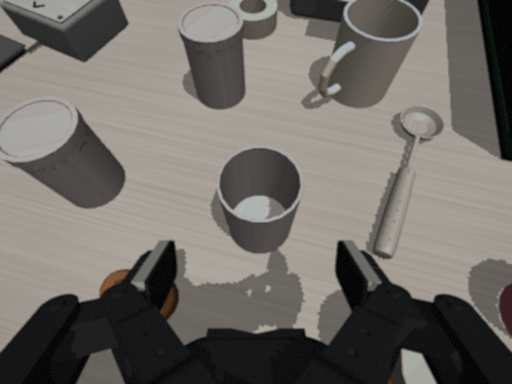

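Wrist view: the tin's mouth is centred at about (259,183), spanning columns 217–301, midway between the finger pads at 165 and 350. The base front is at (262,250).

```bash
python3 - <<'E'
from h import *
d=np.load("pics/w2.npz");c=(d["K"],d["T"]);b=cv2.imread("pics/w2.png")
print(b[185,205:310:1,0].tolist());print(b[138:260,258,0].tolist())
s=manip.state();M=Rq(s["tool_rot"]).as_matrix()
for v in(182,184,186):
    p=onz(c,259.3,v,.09);t=np.linspace(0,2*np.pi,73)
    q=np.array([proj(c,[p[0]+.032*np.cos(a),p[1]+.032*np.sin(a),z]) for z in(0,.09) for a in t])
    print(v,p.round(4),"bbox",q.min(0),q.max(0),"to grasp(z .06) in tool mm",(1000*M.T@(np.r_[p[:2],.06]-s["tool_pos"])).round(1))
E
```

```text
[152, 154, 154, 153, 153, 152, 153, 152, 154, 152, 153, 161, 164, 155, 118, 76, 59, 59, 60, 64, 62, 66, 66, 67, 67, 68, 71, 69, 72, 73, 72, 73, 76, 74, 74, 72, 72, 74, 73, 76, 75, 77, 74, 75, 74, 74, 73, 72, 74, 73, 72, 70, 69, 72, 73, 71, 69, 69, 69, 68, 65, 66, 65, 65, 64, 65, 63, 61, 58, 55, 54, 53, 57, 53, 52, 53, 51, 50, 53, 55, 52, 54, 52, 51, 51, 53, 49, 49, 50, 48, 50, 47, 45, 45, 65, 111, 148, 158, 150, 148, 151, 151, 152, 153, 154]
[150, 149, 149, 149, 149, 148, 150, 157, 168, 154, 109, 74, 71, 72, 73, 70, 70, 71, 74, 72, 72, 71, 70, 70, 72, 73, 72, 73, 73, 72, 71, 71, 70, 70, 71, 72, 71, 70, 71, 70, 72, 72, 72, 71, 72, 71, 72, 72, 70, 71, 69, 71, 70, 71, 70, 68, 74, 114, 160, 175, 176, 174, 176, 176, 177, 177, 178, 178, 177, 177, 177, 175, 175, 172, 172, 173, 174, 176, 175, 175, 171, 169, 176, 167, 114, 70, 68, 69, 69, 69, 69, 68, 69, 69, 68, 68, 70, 69, 71, 70, 70, 71, 67, 70, 69, 69, 69, 67, 71, 69, 71, 70, 70, 69, 80, 111, 143, 152, 154, 154, 153, 151]
182 [ 0.4241 -0.3006  0.09  ] bbox [215.15564354 145.70013966] [303.58735537 255.2440792 ] to grasp(z .06) in tool mm [ 1.5 90.6  1.4]
184 [ 0.4225 -0.3011  0.09  ] bbox [214.9915     147.44012375] [303.75245001 256.95091279] to grasp(z .06) in tool mm [ 2.7 89.5  1.4]
186 [ 0.4209 -0.3015  0.09  ] bbox [214.82735034 149.1792437 ] [303.91755393 258.65462353] to grasp(z .06) in tool mm [ 3.9 88.3  1.4]
```

Request:
apply_moves([
  [-1,0,25,0.5,0,0,0],
  [-1,0,25,0.5,0,0,0],
  [-1,0,25,0.4,0,0,0],
  [-1,0,15,0,0,0,0],
  [-1,0,0,0,0,0,0],
  [1,0,0,0,0,0,0],
  [1,0,0,0,0,0,0],
  [1,0,0,0,0,0,0],
  [1,0,0,0,0,0,0],
  [1,0,0,0,0,0,0],
  [1,0,0,0,0,0,0],
])

```text
time: 3.3
tool_pos: [0.4249, -0.3046, 0.0655]
tool_rot: [0.354, 0.185, 0.681, -0.614]
contact_force: [-2.5, 1.3, 6.7]
gripper_width: 0.733
```

```bash
python3 look.py wrist w3
```

```text
t 3.3 pos [ 0.4249 -0.3046  0.0655] q [-1.133 -0.084  2.234  0.93   1.054 -0.333] F [-2.5  1.3  6.7] w 0.733
[[-0.681, 0.686, 0.255], [-0.182, 0.179, -0.967], [-0.709, -0.705, 0.003]]
```

Request:
apply_moves([
  [1,-10,-10,0,0,0,0],
  [1,-20,-20,0,0,0,0],
  [1,-25,-25,0,0,0,0],
  [1,-25,-25,0,0,0,0],
  [1,0,0,0,0,0,0],
])

```text
time: 3.85
tool_pos: [0.4253, -0.306, 0.1826]
tool_rot: [0.355, 0.184, 0.678, -0.616]
contact_force: [0.4, 0.0, -0.5]
gripper_width: 0.731
```

```bash
python3 look.py wrist w4
```

```text
t 3.85 pos [ 0.4253 -0.306   0.1826] q [-1.133 -0.307  2.19   0.835  1.219 -0.112] F [ 0.4  0.  -0.5] w 0.731
[[-0.68, 0.687, 0.255], [-0.188, 0.173, -0.967], [-0.709, -0.705, 0.012]]
```

View pics/w4.png

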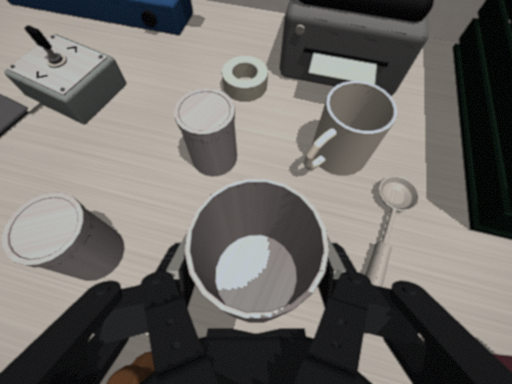

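Wrist view: tin held and lifted clear; mouth ellipse spans columns 188–327 and rows 180–320, centred between the fingers. The other things are undisturbed. The paddle is seen at (40,42).

```bash
python3 - <<'E'
from h import *
from scipy.optimize import least_squares
d=np.load("pics/w4.npz");c=(d["K"],d["T"]);s=manip.state();M=Rq(s["tool_rot"]).as_matrix();p0=np.array(s["tool_pos"])
h=np.r_[M[:2,1]/np.linalg.norm(M[:2,1]),0];r=np.array([h[1],-h[0],0]);up=np.array([0,0,1.])
t=np.linspace(0,2*np.pi,181)
def bb(v):
    # v: along h, lateral r, mouth height above TCP, tilt about r
    C=p0+v[0]*h+v[1]*r; n=np.cos(v[3])*up+np.sin(v[3])*h; e=np.cross(r,n);C=C+v[2]*n
    P=C+.032*(np.cos(t)[:,None]*r+np.sin(t)[:,None]*e);q=np.array([proj(c,x) for x in P]);return np.r_[q.min(0),q.max(0)]
m=np.array([188,180,327,320.])
for tl in(-.05,0,.05):
    o=least_squares(lambda v:bb([v[0],v[1],v[2],tl])-m,[0,0,.03],x_scale=.01);print(tl,(o.x*1000).round(1),o.fun.round(1))
o=least_squares(lambda v:bb([v[0],v[1],.0245,0])-m,[0,0],x_scale=.01);print("fixed h",(o.x*1000).round(1),o.fun.round(1))
E
```

```text
-0.05 [ 4.5  2.5 22.3] [-0.3  0.3  0.3 -0.3]
0 [ 3.5  2.5 23.1] [-0.7  0.9  0.7 -0.7]
0.05 [ 2.4  2.5 24. ] [-1.3  1.5  1.3 -1.2]
fixed h [3.3 2.5] [-1.5 -0.1  1.5 -0.2]
```

Request:
apply_moves([
  [1,-20,-20,0,0,0,0],
  [1,-9,6,-20,0,0,0],
  [1,-9,6,-35,0,0,0],
  [1,-9,6,-37,0,0,0],
  [1,-9,6,-37,0,0,0],
  [1,-9,6,-37,0,0,0],
  [1,-9,6,-37,0,0,0],
  [1,-9,6,-37,0,0,0],
  [1,-10,6,-37,0,0,0],
  [1,-10,6,-37,0,0,0],
  [1,-10,6,-36,0,0,0],
  [1,0,0,0,-5.3,-5.3,0],
  [1,0,0,0,-5.3,-5.3,0],
  [1,0,0,0,-5.3,-5.3,0],
  [1,0,0,0,-5.3,-5.3,0],
  [1,0,0,0,0,0,0],
])

```text
time: 5.5
tool_pos: [0.4428, 0.0616, 0.2248]
tool_rot: [0.494, 0.002, 0.71, -0.502]
contact_force: [0.5, -0.2, -0.5]
gripper_width: 0.735
```

```bash
cat > rel.py <<'E'
from h import *
import sys
# tool-axis shift (mm) to bring TCP to the world point given
s=manip.state();M=Rq(s["tool_rot"]).as_matrix();g=np.array([float(x) for x in sys.argv[1:4]])
print("shift tool mm",(1000*M.T@(g-s["tool_pos"])).round(1),"up in tool",M[2].round(3))
S=np.array([.5165,.2072]);y=np.radians(-12.75);E=np.array([[np.cos(y),np.sin(y)],[-np.sin(y),np.cos(y)]])
print("TCP filler mm",(1000*E@(np.array(s["tool_pos"])[:2]-S)).round(1),"heading filler deg",np.degrees(np.arctan2(*(E@M[:2,1])[::-1])).round(1),"tool axes of filler x,y",(M.T@np.r_[E[0],0]).round(3),(M.T@np.r_[E[1],0]).round(3))
E
python3 look.py; python3 rel.py 0.505 0.1656 0.0825
```

```text
t 5.5 pos [0.4428 0.0616 0.2248] q [-0.447 -0.748  2.393  0.765  1.277  0.206] F [ 0.5 -0.2 -0.5] w 0.735
[[-0.511, 0.5, 0.699], [-0.493, 0.495, -0.715], [-0.704, -0.71, -0.007]]
shift tool mm [ 17.1 183.7 -30. ] up in tool [-0.704 -0.71  -0.007]
TCP filler mm [ -39.7 -158.3] heading filler deg 57.5 tool axes of filler x,y [-0.39   0.378  0.839] [-0.594  0.593 -0.543]
```

Request:
apply_moves([
  [1,18,18,0,0,0,0],
  [1,20,20,0,0,0,0],
  [1,20,20,0,0,0,0],
  [1,20,20,0,0,0,0],
  [1,14,14,1,0,0,0],
  [1,-13,13,-5,0,0,0],
  [1,-20,20,-7,0,0,0],
  [1,-20,20,-7,0,0,0],
  [1,-20,20,-7,0,0,0],
  [1,-10,10,-5,0,0,0],
  [1,0,0,0,0,0,0],
])

```text
time: 6.6
tool_pos: [0.5044, 0.168, 0.0962]
tool_rot: [0.496, 0.002, 0.708, -0.502]
contact_force: [-0.2, -1.7, -1.0]
gripper_width: 0.727
```

```bash
python3 look.py wrist w5; python3 rel.py 0.505 0.1656 0.0805
python3 - <<'E'
from h import *
f=manip.grab_frame("scene");cv2.imwrite("pics/s5.png",f)
w=cv2.imread("pics/w5.png");c=cv2.resize(f[60:220,300:460],None,fx=2.4,fy=2.4,interpolation=cv2.INTER_CUBIC)
o=np.zeros((384,800,3),np.uint8);o[:,:384]=c;o[:312,384:]=cv2.resize(w,(416,312));cv2.imwrite("pics/c5.png",o)
E
```

```text
t 6.6 pos [0.5044 0.168  0.0962] q [-0.095 -0.312  2.356  0.904  0.76   0.126] F [-0.2 -1.7 -1. ] w 0.727
[[-0.507, 0.501, 0.701], [-0.496, 0.496, -0.713], [-0.705, -0.709, -0.003]]
shift tool mm [11.3 10.6  1.8] up in tool [-0.705 -0.71  -0.003]
TCP filler mm [ -3.2 -41.7] heading filler deg 57.4 tool axes of filler x,y [-0.385  0.379  0.841] [-0.596  0.594 -0.541]
```

View pics/c5.png

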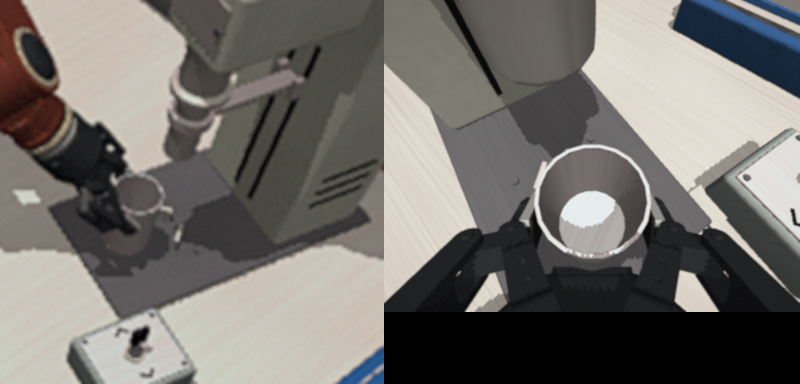

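Request:
apply_moves([
  [1,6,6,0,0,0,0],
  [1,4,4,0,0,0,0],
  [1,1.5,1.5,0,0,0,0],
  [1,0,0,0,0,0,0],
])

```text
time: 7.1
tool_pos: [0.5047, 0.166, 0.0797]
tool_rot: [0.496, 0.003, 0.708, -0.503]
contact_force: [-0.7, -0.3, -1.5]
gripper_width: 0.731
```

Request:
apply_moves([
  [1,1,1,0,0,0,0],
  [1,0,0,0,0,0,0],
])

```text
time: 7.3
tool_pos: [0.5053, 0.1663, 0.0793]
tool_rot: [0.497, 0.003, 0.708, -0.502]
contact_force: [0.5, 0.1, -1.6]
gripper_width: 0.731
```

```bash
python3 look.py; python3 rel.py 0.505 0.1656 0.0805
```

```text
t 7.3 pos [0.5053 0.1663 0.0793] q [-0.099 -0.27   2.359  0.945  0.733  0.069] F [ 0.5  0.1 -1.6] w 0.731
[[-0.507, 0.503, 0.7], [-0.495, 0.495, -0.714], [-0.706, -0.708, -0.002]]
shift tool mm [-0.4 -1.4  0.2] up in tool [-0.706 -0.708 -0.002]
TCP filler mm [ -1.9 -42.4] heading filler deg 57.3 tool axes of filler x,y [-0.385  0.381  0.84 ] [-0.595  0.594 -0.542]
```

Request:
apply_moves([
  [1,0.7,0.7,0,0,0,0],
  [1,-4,4,-4,0,0,0],
  [1,-5,5,-4.5,0,0,0],
  [1,-5,5,-4.5,0,0,0],
  [1,-5,5,-4.3,0,0,0],
  [1,0,0,0,0,0,0],
])

```text
time: 7.9
tool_pos: [0.5123, 0.1989, 0.0783]
tool_rot: [0.497, 0.002, 0.708, -0.502]
contact_force: [-0.4, -0.8, -1.2]
gripper_width: 0.729
```

Request:
apply_moves([
  [1,-1.2,1.2,-1.1,0,0,0],
  [1,-1.2,1.2,-1.1,0,0,0],
  [1,0,0,0,0,0,0],
])

```text
time: 8.2
tool_pos: [0.5132, 0.2016, 0.0782]
tool_rot: [0.497, 0.003, 0.708, -0.502]
contact_force: [0.7, 0.0, -0.6]
gripper_width: 0.73
```

```bash
python3 look.py; python3 rel.py 0.505 0.1656 0.0805
```

```text
t 8.2 pos [0.5132 0.2016 0.0782] q [-0.004 -0.227  2.328  0.946  0.66   0.129] F [ 0.7  0.  -0.6] w 0.73
[[-0.507, 0.503, 0.7], [-0.495, 0.495, -0.714], [-0.706, -0.708, -0.002]]
shift tool mm [ 20.3 -23.6  20. ] up in tool [-0.706 -0.708 -0.002]
TCP filler mm [-2.  -6.2] heading filler deg 57.3 tool axes of filler x,y [-0.385  0.381  0.841] [-0.595  0.594 -0.542]
```

Request:
apply_moves([
  [1,-1.2,1.2,-1.1,0,0,0],
  [1,0,0,0,0,0,0],
])

```text
time: 8.4
tool_pos: [0.5138, 0.2033, 0.0782]
tool_rot: [0.497, 0.003, 0.707, -0.503]
contact_force: [0.3, -1.1, -1.3]
gripper_width: 0.728
```

Request:
apply_moves([
  [1,-1.2,1.2,-1.1,0,0,0],
  [1,0,0,0,0,0,0],
])

```text
time: 8.6
tool_pos: [0.5148, 0.2046, 0.0784]
tool_rot: [0.497, 0.003, 0.707, -0.504]
contact_force: [0.8, -5.1, -0.9]
gripper_width: 0.731
```

Request:
apply_moves([
  [1,-1.2,1.2,-1.1,0,0,0],
  [1,0,0,0,0,0,0],
])

```text
time: 8.8
tool_pos: [0.5159, 0.2059, 0.0786]
tool_rot: [0.497, 0.004, 0.706, -0.504]
contact_force: [1.0, -7.4, -0.9]
gripper_width: 0.726
```

Request:
apply_moves([
  [1,1,1,0,0,0,0],
  [1,0,0,0,0,0,0],
])

```text
time: 9.0
tool_pos: [0.5165, 0.2061, 0.0783]
tool_rot: [0.498, 0.004, 0.706, -0.504]
contact_force: [0.2, -7.5, 2.5]
gripper_width: 0.73
```

Request:
apply_moves([
  [1,1,1,0,0,0,0],
  [1,0,0,0,0,0,0],
])

```text
time: 9.2
tool_pos: [0.517, 0.2066, 0.0784]
tool_rot: [0.498, 0.005, 0.706, -0.503]
contact_force: [-10.0, -12.2, 14.7]
gripper_width: 0.733
```

```bash
python3 look.py wrist w6; python3 rel.py 0.505 0.1656 0.0805
python3 - <<'E'
from h import *
f=manip.grab_frame("scene");cv2.imwrite("pics/s6.png",f)
w=cv2.imread("pics/w6.png");c=cv2.resize(f[60:220,300:460],None,fx=2.4,fy=2.4,interpolation=cv2.INTER_CUBIC)
o=np.zeros((384,800,3),np.uint8);o[:,:384]=c;o[:312,384:]=cv2.resize(w,(416,312));cv2.imwrite("pics/c6.png",o)
E
```

```text
t 9.2 pos [0.517  0.2066 0.0784] q [ 0.01  -0.216  2.319  0.953  0.643  0.13 ] F [-10.  -12.2  14.7] w 0.733
[[-0.503, 0.508, 0.699], [-0.495, 0.494, -0.715], [-0.708, -0.706, 0.003]]
shift tool mm [ 24.8 -27.8  20.9] up in tool [-0.708 -0.706  0.003]
TCP filler mm [ 0.6 -0.5] heading filler deg 57.0 tool axes of filler x,y [-0.382  0.386  0.84 ] [-0.594  0.594 -0.543]
```

View pics/c6.png

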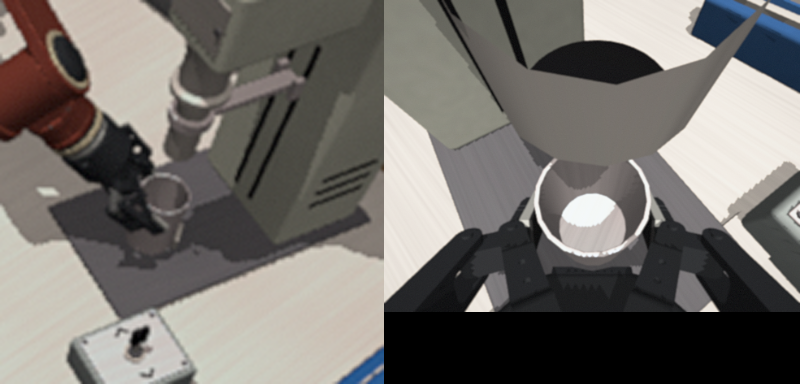

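Wrist and scene views: the tin stands under the spout against the V, with its rim at wrist crop (592,205). The spout hangs clear above it. Now I relieve the press slightly and release.

Request:
apply_moves([
  [1,-1,-1,0,0,0,0],
  [1,0,0,0,0,0,0],
  [0.3,0,0,0,0,0,0],
  [-0.2,0,0,0,0,0,0],
  [-0.6,0,0,0,0,0,0],
  [-1,0,0,0,0,0,0],
  [-1,0,0,0,0,0,0],
  [-1,0,0,0,0,0,0],
  [-1,0,0,0,0,0,0],
])

```text
time: 10.2
tool_pos: [0.5143, 0.2077, 0.0766]
tool_rot: [0.497, 0.003, 0.708, -0.502]
contact_force: [0.6, 0.0, -0.2]
gripper_width: 0.994
```

```bash
python3 look.py wrist w7
python3 - <<'E'
from h import *
f=manip.grab_frame("scene");cv2.imwrite("pics/s7.png",f)
w=cv2.imread("pics/w7.png")
c=cv2.resize(f[90:180,340:410],None,fx=5,fy=5,interpolation=cv2.INTER_CUBIC)
o=np.zeros((450,800,3),np.uint8);o[:,:350]=c;o[:338,350:]=cv2.resize(w,(450,338));cv2.imwrite("pics/c7.png",o)
E
```

```text
t 10.2 pos [0.5143 0.2077 0.0766] q [ 0.011 -0.217  2.322  0.949  0.647  0.135] F [ 0.6  0.  -0.2] w 0.994
[[-0.507, 0.502, 0.701], [-0.495, 0.496, -0.714], [-0.706, -0.709, -0.002]]
```

View pics/c7.png

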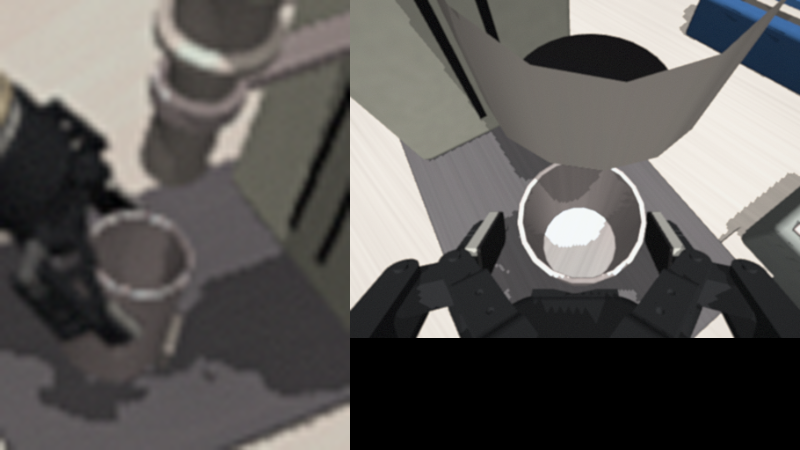

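Tin released and upright; the open fingers are clear on both sides (rim at crop (582,222)). Next I check the rim's position numerically against the seat.

```bash
cat > rim.py <<'E'
from h import *
import sys
from scipy.optimize import least_squares
S=np.array([.5165,.2072]);yw=np.radians(-12.75);E=np.array([[np.cos(yw),np.sin(yw)],[-np.sin(yw),np.cos(yw)]])
def rim(img,c,x0,Rr=.0308,z=.102,span=.006,thr=25):
    g=cv2.cvtColor(img,cv2.COLOR_BGR2GRAY).astype(np.float32);x=np.array(x0,float)
    for it in range(5):
        pts=[];A=[]
        for a in np.linspace(0,2*np.pi,72,endpoint=False):
            d=np.array([np.cos(a),np.sin(a)]);s=np.linspace(-span,span,41)
            q=np.array([proj(c,np.r_[x+(Rr+k)*d,z]) for k in s],np.float32)
            v=cv2.remap(g,q[:,:1],q[:,1:],cv2.INTER_LINEAR)[:,0]
            k=np.argmax(v)
            if 3<k<37 and v[k]-np.median(v)>thr: pts.append(s[k]);A.append(d)
        A=np.array(A);pts=np.array(pts)
        o=least_squares(lambda p:A@p[:2]-pts,[0,0],loss="soft_l1",f_scale=.001);x=x+o.x
    return x,len(pts),np.std(A@o.x-pts)
if __name__=="__main__":
    for png,c in((sys.argv[1],cam("scene")),(sys.argv[2],None)):
        if c is None: d=np.load(f"pics/{png}.npz");c=(d["K"],d["T"])
        x,n,sd=rim(cv2.imread(f"pics/{png}.png"),c,S)
        print(png,"rim centre",x.round(4),"filler mm",(1000*E@(x-S)).round(1),n,sd*1000)
E
python3 rim.py s7 w7; python3 rel.py .5165 .2072 .08
```

```text
s7 rim centre [0.5209 0.207 ] filler mm [4.3 0.7] 5 0.3538245539124544
w7 rim centre [0.518  0.2067] filler mm [ 1.5 -0.2] 57 0.8113578278796592
shift tool mm [-3.2 -1.4  1.8] up in tool [-0.706 -0.709 -0.002]
TCP filler mm [-2.2 -0.1] heading filler deg 57.3 tool axes of filler x,y [-0.385  0.381  0.841] [-0.595  0.594 -0.541]
```

Request:
apply_moves([
  [-1,6,-6,0,0,0,0],
  [-1,14,-14,0,0,0,0],
  [-1,18,-18,0,0,0,0],
  [-1,18,-18,0,0,0,0],
  [-1,18,-18,0,0,0,0],
  [1,0,0,0,-5.8,-5.8,0],
  [1,0,0,0,-5.8,-5.8,0],
  [1,0,0,0,-5.8,-5.8,0],
  [1,0,0,0,-5.8,-5.8,0],
  [1,0,0,0,0,0,0],
  [1,0,0,0,0,0,0],
])

```text
time: 11.4
tool_pos: [0.4396, 0.134, 0.0767]
tool_rot: [0.618, -0.196, 0.681, -0.342]
contact_force: [-1.6, 0.4, 0.2]
gripper_width: 0.001
```

```bash
python3 look.py wrist w8; python3 rel.py .5018 .1424 .044; python3 -c "
from h import *
cv2.imwrite('pics/s8.png',manip.grab_frame('scene'))"; python3 rim.py s8 w8
```

```text
t 11.4 pos [0.4396 0.134  0.0767] q [-0.299 -0.186  2.297  0.837  1.248 -0.443] F [-1.6  0.4  0.2] w 0.001
[[-0.16, 0.155, 0.975], [-0.689, 0.689, -0.223], [-0.707, -0.708, -0.004]]
shift tool mm [ 7.5 38.3 59.5] up in tool [-0.707 -0.708 -0.004]
TCP filler mm [-59.5 -88.1] heading filler deg 90.1 tool axes of filler x,y [-0.004 -0.001  1.   ] [-0.708  0.707 -0.002]
s8 rim centre [0.5202 0.2073] filler mm [3.5 0.9] 9 0.4991827776684152
w8 rim centre [0.5179 0.2064] filler mm [ 1.5 -0.5] 61 0.1773561470845158
```

Request:
apply_moves([
  [1,8,8,20,0,0,0],
  [1,8,8,20,0,0,0],
  [1,7,7,20,0,0,0],
  [1,-7,7,0,0,0,0],
  [1,-9,9,0,0,0,0],
  [1,-3,3,0,0,0,0],
  [1,-1.5,1.5,0,0,0,0],
  [1,0,0,0,0,0,0],
])

```text
time: 12.3
tool_pos: [0.5041, 0.1499, 0.0447]
tool_rot: [0.619, -0.197, 0.68, -0.341]
contact_force: [-0.4, -0.1, -0.1]
gripper_width: -0.001
```

Request:
apply_moves([
  [1,-1.4,1.4,0,0,0,0],
  [1,0,0,0,0,0,0],
])

```text
time: 12.5
tool_pos: [0.505, 0.1512, 0.0445]
tool_rot: [0.618, -0.197, 0.68, -0.341]
contact_force: [0.4, -0.3, -0.4]
gripper_width: 0.0
```

Request:
apply_moves([
  [1,-1.4,1.4,0,0,0,0],
  [1,0,0,0,0,0,0],
])

```text
time: 12.7
tool_pos: [0.5055, 0.1531, 0.0443]
tool_rot: [0.618, -0.197, 0.68, -0.341]
contact_force: [-0.5, 0.2, -0.0]
gripper_width: -0.005
```

```bash
python3 look.py wrist w9; python3 rel.py .5018 .1424 .044;python3 rim.py s8 w9
```

```text
t 12.7 pos [0.5055 0.1531 0.0443] q [-0.217  0.052  2.145  0.89   1.141 -0.468] F [-0.5  0.2 -0. ] w -0.005
[[-0.158, 0.154, 0.975], [-0.69, 0.69, -0.221], [-0.707, -0.707, -0.003]]
shift tool mm [ 8.1 -7.7 -1.3] up in tool [-0.707 -0.708 -0.003]
TCP filler mm [  1.2 -55.2] heading filler deg 90.2 tool axes of filler x,y [-0.002 -0.002  1.   ] [-0.708  0.707  0.   ]
s8 rim centre [0.5202 0.2073] filler mm [3.5 0.9] 9 0.4991827776684152
w9 rim centre [0.5177 0.2064] filler mm [ 1.4 -0.6] 72 0.20228654810896135
```

Not touching yet; I continue in small steps.

Request:
apply_moves([
  [1,-1.4,1.4,0,0,0,0],
  [1,0,0,0,0,0,0],
])

```text
time: 12.95
tool_pos: [0.5059, 0.1551, 0.0443]
tool_rot: [0.618, -0.197, 0.68, -0.341]
contact_force: [-0.7, -0.1, -0.3]
gripper_width: 0.004
```

Request:
apply_moves([
  [1,-0.9,0.9,0,0,0,0],
  [1,0,0,0,0,0,0],
])

```text
time: 13.15
tool_pos: [0.5062, 0.1564, 0.0443]
tool_rot: [0.618, -0.197, 0.68, -0.341]
contact_force: [0.5, 0.1, -1.0]
gripper_width: 0.003
```

Request:
apply_moves([
  [1,-0.9,0.9,0,0,0,0],
  [1,0,0,0,0,0,0],
])

```text
time: 13.35
tool_pos: [0.5067, 0.1574, 0.0443]
tool_rot: [0.618, -0.197, 0.68, -0.341]
contact_force: [0.1, -1.0, 0.9]
gripper_width: 0.001
```

Request:
apply_moves([
  [1,-0.7,0.7,0,0,0,0],
  [1,0,0,0,0,0,0],
])

```text
time: 13.55
tool_pos: [0.507, 0.1578, 0.0443]
tool_rot: [0.618, -0.197, 0.68, -0.342]
contact_force: [-0.6, -4.6, 1.3]
gripper_width: 0.0
```

Request:
apply_moves([
  [1,5,-5,0,0,0,0],
  [1,14,-14,0,0,0,0],
  [1,18,-18,0,0,0,0],
  [1,0,0,0,0,0,0],
])

```text
time: 13.95
tool_pos: [0.4953, 0.1057, 0.0443]
tool_rot: [0.618, -0.196, 0.68, -0.342]
contact_force: [0.4, -0.0, -0.2]
gripper_width: -0.0
```

```bash
python3 look.py wrist w10; python3 rim.py s8 w10; python3 - <<'E'
from h import *
from rim import S,E
c=manip.calibration("wrist");K=np.array(c["mtx"]);Tc=np.array(c["T_tool_cam"]);print(K.tolist())
F=lambda x,y,z:np.r_[S+E.T@[x,y],z]
for tl in(35,45):
  for hd in(90,100,110,120,130):
    a=np.radians(hd);t=np.radians(tl);h2=E.T@[np.cos(a),np.sin(a)]
    y=np.r_[h2*np.cos(t),-np.sin(t)];z=np.r_[h2[1],-h2[0],0];x=np.cross(y,z)
    T=np.eye(4);T[:3,:3]=np.c_[x,y,z];T[:3,3]=F(.165,-.13,.106);C=(K,T@Tc)
    print(tl,hd,[proj(C,F(*p)).round(0).tolist() for p in((0,0,.185),(0,0,.087),(0,0,.248),(0,0,.15),(0,0,.102))])
E
```

```text
t 13.95 pos [0.4953 0.1057 0.0443] q [-0.323  0.04   2.158  0.853  1.205 -0.526] F [ 0.4 -0.  -0.2] w -0.0
[[-0.16, 0.156, 0.975], [-0.689, 0.689, -0.223], [-0.707, -0.708, -0.003]]
s8 rim centre [0.5202 0.2073] filler mm [3.5 0.9] 9 0.4991827776684152
w10 rim centre [0.5179 0.2067] filler mm [ 1.5 -0.2] 57 0.6079307666038062
[[275.9600004177032, 0.0, 255.69155866176126], [0.0, 275.9600004177032, 188.42518460960324], [0.0, 0.0, 1.0]]
35 90 [[-32.0, -13.0], [64.0, 123.0], [-166.0, -204.0], [12.0, 49.0], [53.0, 108.0]]
35 100 [[35.0, -28.0], [103.0, 104.0], [-55.0, -201.0], [65.0, 31.0], [96.0, 89.0]]
35 110 [[94.0, -38.0], [141.0, 90.0], [34.0, -199.0], [115.0, 18.0], [136.0, 75.0]]
35 120 [[148.0, -46.0], [178.0, 80.0], [110.0, -197.0], [161.0, 9.0], [175.0, 66.0]]
35 130 [[199.0, -50.0], [214.0, 74.0], [180.0, -196.0], [205.0, 4.0], [213.0, 60.0]]
45 90 [[-90.0, -54.0], [48.0, 99.0], [-348.0, -340.0], [-23.0, 20.0], [35.0, 84.0]]
45 100 [[-12.0, -79.0], [89.0, 75.0], [-185.0, -342.0], [36.0, -6.0], [79.0, 60.0]]
45 110 [[58.0, -97.0], [130.0, 58.0], [-56.0, -343.0], [91.0, -25.0], [122.0, 42.0]]
45 120 [[123.0, -109.0], [170.0, 45.0], [52.0, -344.0], [145.0, -38.0], [165.0, 29.0]]
45 130 [[186.0, -116.0], [210.0, 38.0], [150.0, -345.0], [197.0, -45.0], [207.0, 21.0]]
```

Request:
apply_moves([
  [0.3,-18,-18,0,0,0,0],
  [0.3,-20,-20,10,0,0,0],
  [0.3,-20,-20,30,0,0,0],
  [0.3,-10,-20,30,0,0,0],
  [0.3,3,-9,34,0,0,0],
  [0.3,5,-9,34,0,0,0],
  [0.3,0,0,26,0,0,0],
  [0.3,0,0,0,0,0,7.5],
  [0.3,0,0,0,0,0,7.5],
  [0.3,0,0,0,-3.5,-6.1,0],
  [0.3,0,0,0,-3.5,-6.1,0],
  [0.3,0,0,0,-3.5,-6.1,0],
  [0.3,0,0,0,0,0,0],
])

```text
time: 15.3
tool_pos: [0.6508, 0.0472, 0.1543]
tool_rot: [0.748, -0.206, 0.607, -0.172]
contact_force: [0.6, -0.6, 0.1]
gripper_width: 0.349
```

```bash
python3 look.py wrist w11; python3 - <<'E'
from rim import *
p=np.r_[S+E.T@[.165,-.130],.140];print(p)
import subprocess;subprocess.run(["python3","rel.py",*map(str,p)])
d=np.load("pics/w11.npz");print("paddle top pred px",proj((d["K"],d["T"]),np.r_[p[:2],.106]))
E
```

```text
t 15.3 pos [0.6508 0.0472 0.1543] q [-0.375  0.376  1.633  0.929  1.629 -0.771] F [ 0.6 -0.6  0.1] w 0.349
[[0.204, 0.008, 0.979], [-0.507, 0.856, 0.099], [-0.837, -0.517, 0.179]]
shift tool mm [13.2  4.5 -4.3] up in tool [-0.838 -0.516  0.177]
TCP filler mm [ 165.8 -126.5] heading filler deg 102.2 tool axes of filler x,y [ 0.309 -0.181  0.934] [-0.45   0.837  0.311]
[0.64874082 0.04399042 0.14      ]
paddle top pred px [240.09184335 297.3536991 ]
```

View pics/w11.png

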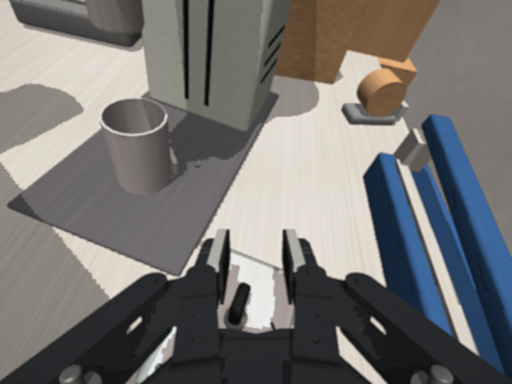

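Wrist view: the tin is at its seat with its rim at (136,115), and the paddle is at (238,303) between the finger pads. The hand has rolled about 12°, so I level it.

Request:
apply_moves([
  [0.3,0,0,0,0,6,0],
  [0.3,0,0,0,0,6,0],
  [0.3,0,0,0,0,0,0],
])

```text
time: 15.65
tool_pos: [0.6493, 0.047, 0.154]
tool_rot: [0.68, -0.186, 0.683, -0.193]
contact_force: [0.1, 0.9, 0.8]
gripper_width: 0.354
```

```bash
python3 look.py; python3 rel.py .64874 .04399 .106
```

```text
t 15.65 pos [0.6493 0.047  0.154 ] q [-0.377  0.373  1.638  0.929  1.628 -0.561] F [0.1 0.9 0.8] w 0.354
[[-0.007, 0.009, 1.0], [-0.516, 0.856, -0.011], [-0.856, -0.516, -0.001]]
shift tool mm [42.7 22.2 -0.5] up in tool [-0.856 -0.516 -0.001]
TCP filler mm [ 164.9 -126.9] heading filler deg 102.2 tool axes of filler x,y [ 0.107 -0.181  0.978] [-0.505  0.837  0.21 ]
```

Request:
apply_moves([
  [0.3,12,6,0,0,0,0],
  [0.3,14,7,0,0,0,0],
  [0.3,12,6.5,0,0,0,0],
  [0.3,4.5,2.5,-0.5,0,0,0],
  [0.3,0,0,0,0,0,0],
])

```text
time: 16.15
tool_pos: [0.6483, 0.0436, 0.1045]
tool_rot: [0.679, -0.186, 0.683, -0.192]
contact_force: [-0.0, -0.8, 0.1]
gripper_width: 0.354
```

Request:
apply_moves([
  [0.3,0.6,-1,5,0,0,0],
  [0.3,0.4,-0.6,3.5,0,0,0],
  [0.3,0,0,0,0,0,0],
])

```text
time: 16.45
tool_pos: [0.6588, 0.041, 0.1074]
tool_rot: [0.681, -0.186, 0.681, -0.193]
contact_force: [-0.6, 0.1, 0.5]
gripper_width: 0.348
```

```bash
python3 look.py wrist w12; python3 -c "
from h import *
cv2.imwrite('pics/s12.png',manip.grab_frame('scene'))"; python3 rel.py .64874 .04399 .106
```

```text
t 16.45 pos [0.6588 0.041  0.1074] q [-0.379  0.459  1.615  0.925  1.591 -0.617] F [-0.6  0.1  0.5] w 0.348
[[-0.003, 0.009, 1.0], [-0.517, 0.856, -0.01], [-0.856, -0.517, 0.002]]
shift tool mm [-0.5  2.8 -9.5] up in tool [-0.856 -0.517  0.001]
TCP filler mm [ 174.9 -130.6] heading filler deg 102.2 tool axes of filler x,y [ 0.111 -0.18   0.977] [-0.505  0.837  0.211]
```

Request:
apply_moves([
  [0.3,0.4,-0.7,4,0,0,0],
  [0.3,0,0,0,0,0,0],
])

```text
time: 16.75
tool_pos: [0.662, 0.0405, 0.1068]
tool_rot: [0.68, -0.186, 0.682, -0.193]
contact_force: [-1.6, 0.3, 0.8]
gripper_width: 0.352
```

Request:
apply_moves([
  [0.3,0.4,-0.7,4,0,0,0],
  [0.3,0,0,0,0,0,0],
])

```text
time: 16.95
tool_pos: [0.6658, 0.0397, 0.1067]
tool_rot: [0.68, -0.187, 0.682, -0.193]
contact_force: [-3.3, -0.3, 1.1]
gripper_width: 0.348
```

```bash
cat > spout.py <<'E'
# spout travel from the scene view: 1-D match of the clamp patch (pixels) along the projected axis; ref s8 (lift 0)
from rim import *
ref=cv2.imread("pics/s8.png");c=cam("scene")
P=lambda z:proj(c,np.r_[S,z])
def lift(img):
    u=P(.248);r=cv2.getRectSubPix(ref,(25,15),tuple(map(float,u))).astype(np.float32);best=[]
    for L in np.arange(-.004,.125,.001):
        q=cv2.getRectSubPix(img,(25,15),tuple(map(float,P(.248-L)))).astype(np.float32)
        best.append((np.corrcoef(r.ravel(),q.ravel())[0,1],L))
    return max(best)
if __name__=="__main__":
    n=sys.argv[1];s=manip.state();cw=cam("wrist");cv2.imwrite(f"pics/w{n}.png",manip.grab_frame("wrist"));np.savez(f"pics/w{n}.npz",K=cw[0],T=cw[1])
    f=manip.grab_frame("scene");cv2.imwrite(f"pics/s{n}.png",f)
    print("t",s["time"],"lift",lift(f),"F",np.round(s["contact_force"],1),"pos",s["tool_pos"].round(4))
    print("wrist px of tip/clamp/rim if tip .087:",[proj(cw,np.r_[S,z]).round(0).tolist() for z in(.087,.142,.102,.185)])
E
python3 spout.py 13
```

```text
t 16.95 lift (np.float64(0.9997055400252504), np.float64(0.0)) F [-3.3 -0.3  1.1] pos [0.6658 0.0397 0.1067]
wrist px of tip/clamp/rim if tip .087: [[100.0, 110.0], [72.0, 51.0], [94.0, 96.0], [41.0, -13.0]]
```

Request:
apply_moves([
  [0.3,0.4,-0.7,4,0,0,0],
  [0.3,0,0,0,0,0,0],
])

```text
time: 17.25
tool_pos: [0.6696, 0.0389, 0.1064]
tool_rot: [0.68, -0.187, 0.682, -0.193]
contact_force: [-5.2, 0.4, 1.7]
gripper_width: 0.353
```

```bash
python3 spout.py 14
```

```text
t 17.25 lift (np.float64(0.992546615545756), np.float64(0.0)) F [-5.2  0.4  1.7] pos [0.6696 0.0389 0.1064]
wrist px of tip/clamp/rim if tip .087: [[97.0, 109.0], [67.0, 50.0], [90.0, 95.0], [35.0, -13.0]]
```

Request:
apply_moves([
  [0.3,0.3,-0.5,3,0,0,0],
  [0.3,0,0,0,0,0,0],
])

```text
time: 17.55
tool_pos: [0.6721, 0.0385, 0.1062]
tool_rot: [0.68, -0.187, 0.683, -0.192]
contact_force: [-5.6, -0.1, 2.4]
gripper_width: 0.349
```

```bash
python3 spout.py 15
```

```text
t 17.55 lift (np.float64(0.9506604634553393), np.float64(0.001)) F [-5.6 -0.1  2.4] pos [0.6721 0.0385 0.1062]
wrist px of tip/clamp/rim if tip .087: [[94.0, 109.0], [65.0, 50.0], [87.0, 95.0], [32.0, -14.0]]
```

Request:
apply_moves([
  [0.3,0.15,-0.25,1.5,0,0,0],
  [0.3,0,0,0,0,0,0],
  [0.3,0,0,0,0,0,0],
  [0.3,0,0,0,0,0,0],
  [0.3,0,0,0,0,0,0],
  [0.3,0,0,0,0,0,0],
])

```text
time: 18.25
tool_pos: [0.6732, 0.0383, 0.106]
tool_rot: [0.68, -0.187, 0.683, -0.192]
contact_force: [-5.7, 0.0, 1.4]
gripper_width: 0.352
```

```bash
python3 spout.py 16
```

```text
t 18.25 lift (np.float64(0.8073384834000694), np.float64(-0.001)) F [-5.7  0.   1.4] pos [0.6732 0.0383 0.106 ]
wrist px of tip/clamp/rim if tip .087: [[93.0, 108.0], [63.0, 50.0], [86.0, 94.0], [31.0, -14.0]]
```

Request:
apply_moves([
  [0.3,0,0,0,0,0,0],
  [0.3,0,0,0,0,0,0],
  [0.3,0,0,0,0,0,0],
  [0.3,0,0,0,0,0,0],
  [0.3,0,0,0,0,0,0],
  [0.3,0,0,0,0,0,0],
  [0.3,0,0,0,0,0,0],
  [0.3,0,0,0,0,0,0],
])

```text
time: 19.15
tool_pos: [0.6732, 0.0382, 0.106]
tool_rot: [0.68, -0.187, 0.683, -0.192]
contact_force: [-6.4, 0.9, 1.7]
gripper_width: 0.35
```

```bash
python3 spout.py 17
```

```text
t 19.15 lift (np.float64(0.8614197086261549), np.float64(0.0)) F [-6.4  0.9  1.7] pos [0.6732 0.0382 0.106 ]
wrist px of tip/clamp/rim if tip .087: [[93.0, 108.0], [63.0, 50.0], [86.0, 94.0], [31.0, -14.0]]
```

```bash
python3 - <<'E'
from spout import *
o=np.zeros((600,800,3),np.uint8)
for i,n in enumerate((8,17)):
    f=cv2.imread(f"pics/s{n}.png");o[:300,i*240:i*240+240]=cv2.resize(f[75:175,340:420],(240,300),interpolation=cv2.INTER_CUBIC)
w=cv2.imread("pics/w17.png");o[:300,490:790]=cv2.resize(w[:150,:150],(300,300));o[305:597,0:390]=cv2.resize(w,(390,292))
print([P(z).round(1).tolist() for z in(.102,.185,.248,.15)]);cv2.imwrite("pics/c17.png",o)
E
```

```text
[[366.8, 139.2], [373.0, 121.2], [378.2, 106.0], [370.3, 129.0]]
```

View pics/c17.png

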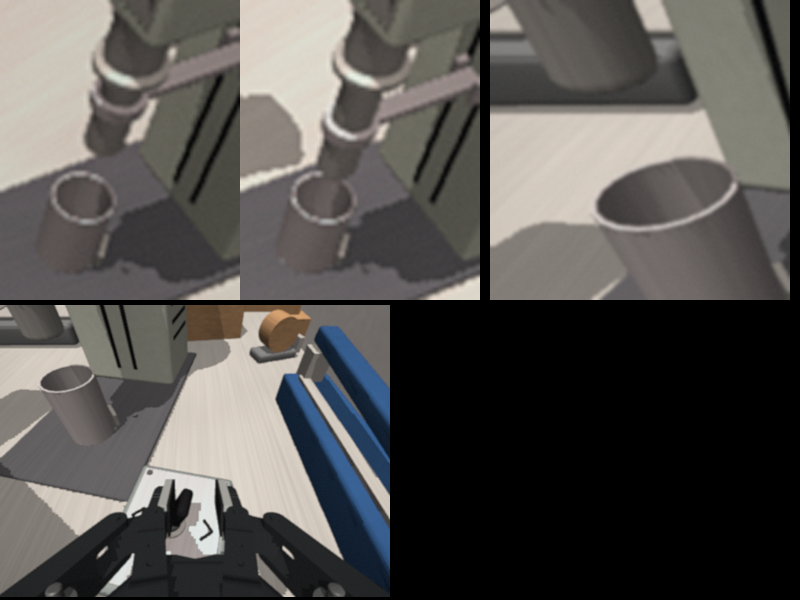

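Scene crops: the clamp has moved down from about (380,108) to (377,118). The wrist view shows the spout tip above the tin, with the lower edge of the tip at about (55,45), so lowering works. My template match locked on the fixed ring, so I fix the measurement.

```bash
cat > sp2.py <<'E'
# (a) clamp shift in scene view vs s17 (b) tip's / clamp's lower edge in the wrist view
from rim import *
import os
c=cam("scene");ax=proj(c,np.r_[S,.14])-proj(c,np.r_[S,.20]);k=np.linalg.norm(ax)/60;ax/=np.linalg.norm(ax)
def sub(img,u,sz=(15,7)):return cv2.getRectSubPix(img,sz,tuple(map(float,u))).astype(np.float32).ravel()
u0=np.array([376.7,118.3])
def shift(img,ref=cv2.imread("pics/s17.png")):
    r=sub(ref,u0);return max((np.corrcoef(r,sub(img,u0+s*ax))[0,1],s/k) for s in np.arange(-15,22,.1))  # mm down from s17
def edge(cw,z,r):
    t=np.linspace(0,2*np.pi,181);q=np.array([proj(cw,np.r_[S[0]+r*np.cos(a),S[1]+r*np.sin(a),z]) for a in t]);return q[q[:,1].argmax()]
if __name__=="__main__":
    n=sys.argv[1]
    if not os.path.exists(f"pics/s{n}.png"):
        cw=cam("wrist");np.savez(f"pics/w{n}.npz",K=cw[0],T=cw[1]);print("t",manip.state()["time"])
        cv2.imwrite(f"pics/w{n}.png",manip.grab_frame("wrist"));cv2.imwrite(f"pics/s{n}.png",manip.grab_frame("scene"))
    d=np.load(f"pics/w{n}.npz");cw=(d["K"],d["T"])
    print(n,"scene shift mm",shift(cv2.imread(f"pics/s{n}.png")))
    g=cv2.cvtColor(cv2.imread(f"pics/w{n}.png"),cv2.COLOR_BGR2GRAY)
    # gradient at the lower edge for each hypothesis
    for r,nm in((.0195,"tip"),(.026,"clamp")):
        zs=np.arange(.08,.19,.001);v=[cv2.getRectSubPix(g,(3,3),tuple(map(float,edge(cw,z,r)))).mean() if (edge(cw,z,r)>1).all() else np.nan for z in zs]
        gr=np.gradient(v);i=np.argsort(-np.nan_to_num(abs(gr)))[:6];print(nm,[(round(zs[j]*1000),round(gr[j],1)) for j in i])
E
for n in 8 12 15 16 17; do python3 sp2.py $n; done
```

```text
8 scene shift mm (np.float64(0.864401275150631), np.float64(-37.3212713596985))
tip [(144, np.float64(45.2)), (87, np.float64(41.4)), (90, np.float64(-39.7)), (143, np.float64(35.8)), (91, np.float64(-33.2)), (86, np.float64(31.9))]
clamp [(144, np.float64(46.8)), (97, np.float64(-37.0)), (94, np.float64(36.2)), (98, np.float64(-35.4)), (143, np.float64(33.0)), (95, np.float64(28.3))]
12 scene shift mm (np.float64(0.8651747056109704), np.float64(-37.3212713596985))
tip [(121, np.float64(46.1)), (175, np.float64(37.4)), (174, np.float64(33.8)), (122, np.float64(33.7)), (120, np.float64(31.0)), (147, np.float64(-29.3))]
clamp [(123, np.float64(47.8)), (176, np.float64(41.1)), (122, np.float64(39.6)), (177, np.float64(39.2)), (100, np.float64(-33.3)), (150, np.float64(-31.4))]
15 scene shift mm (np.float64(0.8931791290051335), np.float64(-31.45050957277967))
tip [(120, np.float64(46.1)), (173, np.float64(44.8)), (119, np.float64(34.9)), (174, np.float64(32.4)), (121, np.float64(29.3)), (96, np.float64(-28.6))]
clamp [(121, np.float64(45.4)), (122, np.float64(44.8)), (175, np.float64(42.
[... 171 characters left out ...]
120, np.float64(45.7)), (119, np.float64(35.8)), (96, np.float64(-32.3)), (148, np.float64(-28.6)), (121, np.float64(27.9)), (145, np.float64(-27.3))]
clamp [(121, np.float64(48.9)), (122, np.float64(42.1)), (100, np.float64(-31.3)), (148, np.float64(-29.4)), (151, np.float64(-28.1)), (120, np.float64(25.6))]
17 scene shift mm (np.float64(1.0), np.float64(-2.2346931112892008e-13))
tip [(120, np.float64(46.1)), (119, np.float64(34.6)), (96, np.float64(-32.4)), (121, np.float64(29.4)), (148, np.float64(-28.6)), (145, np.float64(-27.8))]
clamp [(121, np.float64(49.1)), (122, np.float64(41.1)), (100, np.float64(-30.8)), (148, np.float64(-29.6)), (151, np.float64(-28.3)), (120, np.float64(26.8))]
```

Request:
apply_moves([
  [0.3,0,0,0,0,0,0],
  [0.3,0,0,0,0,0,0],
  [0.3,0,0,0,0,0,0],
  [0.3,0,0,0,0,0,0],
  [0.3,0,0,0,0,0,0],
  [0.3,0,0,0,0,0,0],
  [0.3,0,0,0,0,0,0],
  [0.3,0,0,0,0,0,0],
  [0.3,0,0,0,0,0,0],
  [0.3,0,0,0,0,0,0],
  [0.3,0,0,0,0,0,0],
  [0.3,0,0,0,0,0,0],
  [0.3,0,0,0,0,0,0],
  [0.3,0,0,0,0,0,0],
  [0.3,0,0,0,0,0,0],
  [0.3,0,0,0,0,0,0],
  [0.3,0,0,0,0,0,0],
  [0.3,0,0,0,0,0,0],
])

```text
time: 21.05
tool_pos: [0.6733, 0.0382, 0.106]
tool_rot: [0.68, -0.187, 0.683, -0.192]
contact_force: [-5.8, 0.9, 2.0]
gripper_width: 0.351
```

```bash
python3 sp2.py 18
```

```text
t 21.05
18 scene shift mm (np.float64(0.9525685623265931), np.float64(36.48259110442394))
tip [(96, np.float64(-32.5)), (97, np.float64(-25.4)), (93, np.float64(21.7)), (95, np.float64(-16.6)), (92, np.float64(15.3)), (94, np.float64(9.8))]
clamp [(100, np.float64(-31.0)), (121, np.float64(29.4)), (97, np.float64(22.8)), (101, np.float64(-22.5)), (120, np.float64(18.5)), (99, np.float64(-18.1))]
```

Request:
apply_moves([
  [0.3,0,0,0,0,0,0],
  [0.3,0,0,0,0,0,0],
  [0.3,0,0,0,0,0,0],
  [0.3,0,0,0,0,0,0],
  [0.3,-1.1,1.8,-10,0,0,0],
  [0.3,-1.1,1.8,-10,0,0,0],
  [0.3,-0.5,0.8,-4,0,0,0],
  [0.3,0,0,0,0,0,0],
  [0.3,0,0,0,0,0,0],
  [0.3,0,0,0,0,0,0],
  [0.3,0,0,0,0,0,0],
])

```text
time: 22.25
tool_pos: [0.6507, 0.0432, 0.1067]
tool_rot: [0.68, -0.186, 0.682, -0.193]
contact_force: [-0.2, 0.1, -0.4]
gripper_width: 0.348
```

```bash
python3 sp2.py 19; python3 rel.py .64874 .04399 .106; python3 - <<'E'
from rim import *
d=np.load("pics/w19.npz");cw=(d["K"],d["T"]);print(manip.state()["contact_force"])
print("rim in w19",[((1000*E@(x-S)).round(1),n,s) for x,n,s in [rim(cv2.imread("pics/w19.png"),cw,S)]])
E
```

```text
t 22.25
19 scene shift mm (np.float64(0.9176811131898923), np.float64(47.804774550624536))
tip [(175, np.float64(-41.1)), (176, np.float64(-40.3)), (173, np.float64(37.6)), (172, np.float64(37.4)), (96, np.float64(-29.8)), (95, np.float64(-21.9))]
clamp [(178, np.float64(-42.7)), (175, np.float64(40.3)), (174, np.float64(33.2)), (177, np.float64(-32.8)), (100, np.float64(-31.7)), (97, np.float64(23.6))]
shift tool mm [ 0.1  0.9 -1.8] up in tool [-0.856 -0.517  0.001]
TCP filler mm [ 166.9 -130.3] heading filler deg 102.2 tool axes of filler x,y [ 0.11  -0.181  0.977] [-0.505  0.837  0.211]
[-0.38064374 -0.15694007  0.87683518]
rim in w19 [(array([ 1.2, -0.4]), 32, np.float64(0.0012105136172943602))]
```

```bash
python3 - <<'E'
from sp2 import *
d=np.load("pics/w19.npz");cw=(d["K"],d["T"]);w=cv2.imread("pics/w19.png");s=cv2.imread("pics/s19.png")
def pan(img,r,sc,cc,draw):
    o=cv2.resize(img[r[1]:r[3],r[0]:r[2]],None,fx=sc,fy=sc,interpolation=cv2.INTER_CUBIC)
    if draw:
        for z,rr,col in((.102,.032,(0,255,0)),(.155,.026,(0,0,255)),(.171,.026,(255,0,255))):
            t=np.linspace(0,2*np.pi,60);q=np.array([(proj(cc,np.r_[S[0]+rr*np.cos(a),S[1]+rr*np.sin(a),z])-r[:2]+.5)*sc-.5 for a in t]);cv2.polylines(o,[np.int32(q)],True,col,1)
    return o
r=(0,0,132,110);rs=(345,95,405,165);o=np.zeros((600,800,3),np.uint8)
a=pan(w,r,3,cw,0);o[:330,:396]=a;o[:330,400:796]=pan(w,r,3,cw,1)
b=pan(s,rs,3.8,c,0);h,l=b.shape[:2];o[332:332+h,:l]=b;o[332:332+h,400:400+l]=pan(s,rs,3.8,c,1);cv2.imwrite("pics/c19.png",o)
print([edge(cw,z,.026).round(1).tolist() for z in(.145,.155,.165,.171)])
E
```

```text
[[72.8, 63.7], [65.8, 49.6], [58.1, 34.4], [53.3, 24.7]]
```

View pics/c19.png

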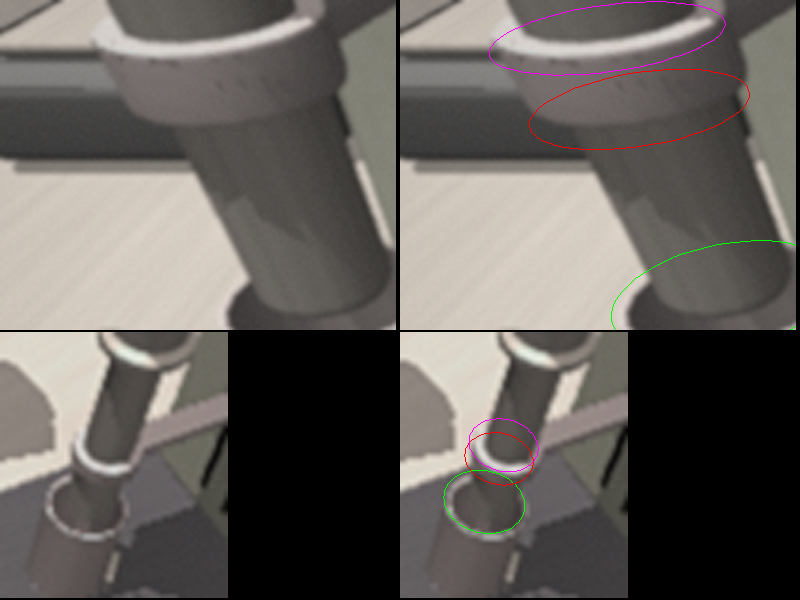

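Wrist close-up: the spout tip is just inside the tin's mouth (tip's lower edge at about px (106,105), clamp's lower edge at about px (72,42)). It is clear of the tin's rim, and the predicted outlines are off by a few pixels. I measure relative to the rim.

```bash
cat > fit.py <<'E'
from sp2 import *
# fit: camera pixel offset from the tin's rim (bright ring, known height), then z of tip/clamp from lower edges
n=sys.argv[1];S2=S+E.T@[.0,.0]
d=np.load(f"pics/w{n}.npz");cw=(d["K"],d["T"]);g=cv2.cvtColor(cv2.imread(f"pics/w{n}.png"),cv2.COLOR_BGR2GRAY).astype(np.float32)
t=np.linspace(0,2*np.pi,120,endpoint=False)
ell=lambda r,z:np.array([proj(cw,np.r_[S2[0]+r*np.cos(a),S2[1]+r*np.sin(a),z]) for a in t])
def val(q):return cv2.remap(g,np.float32(q[:,:1]),np.float32(q[:,1:]),cv2.INTER_LINEAR,borderMode=cv2.BORDER_REPLICATE)[:,0]
def sector(q,lo,hi): # keep points in the lower part of the ellipse
    return q[q[:,1]>np.quantile(q[:,1],lo)]
mid,inn,out=(ell(r,.102) for r in(.0308,.0275,.0338))
m=mid[:,1]>np.quantile(mid[:,1],.45)
sc=lambda o:(2*val(mid[m]+o)-val(inn[m]+o)-val(out[m]+o)).mean()
offs=[(sc(np.array([u,v])),u,v) for u in np.arange(-12,12.1,.5) for v in np.arange(-12,12.1,.5)];best=max(offs);print("rim offset px",best)
o=np.array(best[1:])
for nm,r in(("tip",.0195),("clamp",.026)):
    res=[]
    for z in np.arange(.07,.18,.0005):
        q=ell(r,z)+o;q=q[(q[:,1]>np.quantile(q[:,1],.72))];dn=np.array([.4,.9])*1.5
        if (q<2).any():continue
        res.append(((val(q+dn)-val(q-dn)).mean(),round(z*1000,1)))
    res.sort();print(nm,"dark-below",res[:3],"bright-below",res[-3:])
print("axis offset between views assumed 0; tip px",edge(cw,.1,.0195)+o)
E
python3 fit.py 19; python3 - <<'E'
import cv2
g=cv2.cvtColor(cv2.imread("pics/w19.png"),cv2.COLOR_BGR2GRAY)
print("col106 r85-165",g[85:166,106].tolist());print("col72 r20-60",g[20:60,72].tolist());print("col 88 r85-150",g[85:150,88].tolist());print("row 103 c65-150",g[103,65:150].tolist())
E
```

```text
rim offset px (np.float32(152.26482), np.float64(1.5), np.float64(0.5))
tip dark-below [(np.float32(-71.34984), np.float64(172.5)), (np.float32(-69.71927), np.float64(173.0)), (np.float32(-55.26416), np.float64(172.0))] bright-below [(np.float32(58.254078), np.float64(96.5)), (np.float32(75.773895), np.float64(176.0)), (np.float32(79.35797), np.float64(175.5))]
clamp dark-below [(np.float32(-75.52921), np.float64(175.0)), (np.float32(-69.06971), np.float64(174.5)), (np.float32(-58.507927), np.float64(175.5))] bright-below [(np.float32(63.04159), np.float64(101.0)), (np.float32(71.40708), np.float64(100.0)), (np.float32(74.330505), np.float64(100.5))]
axis offset between views assumed 0; tip px [103.24058379 111.96495164]
col106 r85-165 [89, 92, 92, 93, 94, 93, 94, 92, 93, 94, 92, 94, 92, 93, 94, 95, 95, 93, 88, 80, 76, 82, 87, 88, 86, 84, 82, 82, 79, 81, 104, 155, 183, 149, 113, 108, 108, 107, 107, 107, 109, 109, 110, 109, 110, 112, 110, 110, 110, 112, 112, 112, 111, 112, 110, 112, 112, 110, 110, 109, 108, 112, 111, 111, 115, 114, 116, 116, 114, 114, 113, 115, 114, 115, 115, 112, 113
[... 199 characters left out ...]
1, 81, 81, 79]
col 88 r85-150 [97, 99, 100, 100, 103, 103, 104, 104, 104, 104, 104, 103, 103, 102, 100, 93, 83, 69, 69, 66, 68, 65, 66, 66, 64, 65, 66, 64, 60, 66, 107, 164, 186, 152, 115, 113, 113, 113, 113, 112, 111, 113, 110, 112, 108, 109, 106, 107, 107, 109, 105, 101, 99, 98, 97, 97, 99, 99, 98, 98, 98, 99, 99, 97, 98]
row 103 c65-150 [203, 203, 202, 204, 205, 206, 209, 210, 216, 202, 157, 102, 67, 57, 62, 62, 63, 62, 64, 66, 67, 66, 69, 69, 69, 74, 77, 84, 90, 92, 96, 96, 94, 92, 97, 96, 98, 96, 96, 94, 91, 88, 88, 86, 84, 83, 82, 79, 78, 73, 69, 72, 74, 79, 79, 85, 88, 88, 88, 89, 90, 90, 91, 93, 92, 94, 91, 89, 86, 86, 88, 97, 124, 156, 179, 176, 145, 100, 71, 65, 64, 65, 62, 64, 72]
```

```bash
python3 - <<'E'
import re
s=open("fit.py").read()
s=s.split("for nm,r in")[0]+'''
def find(r,z0,z1,sgn):
    res=[]
    for du in np.arange(-4,4.1,1):
        for z in np.arange(z0,z1,.0005):
            q=ell(r,z)+o+[du,0];k=(q[:,1]>np.quantile(q[:,1],.70));q=q[k];n=q-(ell(r*.9,z)+o+[du,0])[k];n/=np.linalg.norm(n,axis=1)[:,None]
            if (q<2).any():continue
            res.append((sgn*(val(q+1.2*n)-val(q-1.2*n)).mean(),round(z*1000,1),du))
    res.sort();return [(round(float(a),1),b,c) for a,b,c in res[-3:][::-1]]
for a in sys.argv[2:]:
    nm,z0,z1,sg=a.split(",");print(n,nm,find(.0195 if nm=="tip" else .026,float(z0),float(z1),int(sg)))
'''
open("fit.py","w").write(s)
E
python3 fit.py 17 tip,.115,.165,1; python3 fit.py 16 tip,.145,.18,1; python3 fit.py 18 tip,.10,.125,-1 clamp,.155,.18,-1; python3 fit.py 19 tip,.094,.116,-1 clamp,.145,.169,-1
```

```text
rim offset px (np.float32(149.2053), np.float64(1.5), np.float64(0.5))
17 tip [(32.6, np.float64(145.5), np.float64(-1.0)), (32.5, np.float64(145.5), np.float64(0.0)), (32.5, np.float64(145.5), np.float64(-3.0))]
rim offset px (np.float32(148.5044), np.float64(1.5), np.float64(0.5))
16 tip [(32.7, np.float64(169.5), np.float64(4.0)), (32.6, np.float64(145.5), np.float64(-1.0)), (32.5, np.float64(145.5), np.float64(0.0))]
rim offset px (np.float32(146.4101), np.float64(1.5), np.float64(0.5))
18 tip [(4.2, np.float64(117.5), np.float64(-4.0)), (3.8, np.float64(118.0), np.float64(-4.0)), (2.8, np.float64(118.0), np.float64(-3.0))]
18 clamp [(7.6, np.float64(172.5), np.float64(4.0)), (6.9, np.float64(172.5), np.float64(3.0)), (6.4, np.float64(172.5), np.float64(1.0))]
rim offset px (np.float32(152.26482), np.float64(1.5), np.float64(0.5))
19 tip [(27.1, np.float64(94.0), np.float64(1.0)), (25.9, np.float64(94.0), np.float64(0.0)), (25.7, np.float64(94.5), np.float64(2.0))]
19 clamp [(16.3, np.float64(161.0), np.float64(2.0)), (15.9, np.float64(161.0), np.float64(1.0)), (15.1, np.float64(161.0), np.float64(3.0))]
```

Request:
apply_moves([
  [0.3,1.1,-1.8,10,0,0,0],
  [0.3,1,-1.7,9,0,0,0],
  [0.3,0.5,-0.8,4,0,0,0],
  [0.3,0,0,0,0,0,0],
  [0.3,0,0,0,0,0,0],
  [0.3,0,0,0,0,0,0],
  [0.3,0,0,0,0,0,0],
  [0.3,0,0,0,0,0,0],
  [0.3,-1.1,1.8,-10,0,0,0],
  [0.3,-1,1.7,-9,0,0,0],
  [0.3,-0.5,0.8,-4,0,0,0],
  [0.3,0,0,0,0,0,0],
  [0.3,0,0,0,0,0,0],
  [0.3,0,0,0,0,0,0],
  [0.3,0,0,0,0,0,0],
])

```text
time: 23.85
tool_pos: [0.6506, 0.0431, 0.1067]
tool_rot: [0.68, -0.186, 0.682, -0.193]
contact_force: [-0.6, 0.1, -0.4]
gripper_width: 0.352
```

```bash
python3 sp2.py 20|head -2;python3 fit.py 20 tip,.084,.1,-1 clamp,.135,.158,-1; python3 fit.py 19 tip,.0995,.113,-1;python3 rel.py .64874 .04399 .106
```

```text
t 23.85
20 scene shift mm (np.float64(0.9160812650184752), np.float64(57.44959748627689))
rim offset px (np.float32(154.56725), np.float64(1.5), np.float64(0.5))
20 tip [(34.9, np.float64(92.5), np.float64(-4.0)), (34.0, np.float64(93.0), np.float64(-4.0)), (33.0, np.float64(93.0), np.float64(-3.0))]
20 clamp [(12.1, np.float64(151.5), np.float64(2.0)), (11.5, np.float64(151.0), np.float64(2.0)), (11.5, np.float64(151.5), np.float64(1.0))]
rim offset px (np.float32(152.26482), np.float64(1.5), np.float64(0.5))
19 tip [(18.3, np.float64(108.0), np.float64(1.0)), (17.6, np.float64(108.5), np.float64(1.0)), (17.1, np.float64(108.0), np.float64(0.0))]
shift tool mm [ 0.1  1.  -1.8] up in tool [-0.856 -0.517  0.   ]
TCP filler mm [ 166.9 -130.4] heading filler deg 102.2 tool axes of filler x,y [ 0.11  -0.181  0.977] [-0.505  0.837  0.211]
```

```bash
cat > sc.py <<'E'
from rim import *
c=cam("scene");t=np.linspace(0,2*np.pi,120,endpoint=False)
ell=lambda r,z:np.array([proj(c,np.r_[S[0]+r*np.cos(a),S[1]+r*np.sin(a),z]) for a in t])
for n in sys.argv[1:]:
    g=cv2.cvtColor(cv2.imread(f"pics/s{n}.png"),cv2.COLOR_BGR2GRAY).astype(np.float32)
    val=lambda q:cv2.remap(g,np.float32(q[:,:1]),np.float32(q[:,1:]),cv2.INTER_CUBIC)[:,0]
    mid,inn,out=(ell(r,.102) for r in(.0308,.026,.0355));m=mid[:,1]>np.quantile(mid[:,1],.5)
    b=max(((2*val(mid[m]+[u,v])-val(inn[m]+[u,v])-val(out[m]+[u,v])).mean(),u,v) for u in np.arange(-4,4.1,.25) for v in np.arange(-4,4.1,.25));o=np.array(b[1:])
    res=[]
    for z in np.arange(.13,.27,.001):
        for du in np.arange(-2,2.1,.5):
            mid,inn,out=(ell(r,z)+o+[du,0] for r in(.0228,.017,.0290));m=mid[:,1]>np.quantile(mid[:,1],.5)
            res.append(((2*val(mid[m])-val(inn[m])-val(out[m])).mean(),round((z-.071)*1000),du))
    res.sort(key=lambda r:-r[0]);print(n,"rim off",o,"tip z mm by ring:",[(round(float(a)),z,d) for a,z,d in res[:6]])
E
python3 sc.py 8 17 18 19 20
```

```text
8 rim off [0.5 1. ] tip z mm by ring: [(82, 185, np.float64(0.0)), (80, 186, np.float64(0.0)), (77, 185, np.float64(0.5)), (77, 184, np.float64(0.0)), (76, 184, np.float64(0.5)), (72, 186, np.float64(-0.5))]
17 rim off [0.75 1.  ] tip z mm by ring: [(133, 151, np.float64(0.0)), (132, 150, np.float64(0.0)), (128, 150, np.float64(0.5)), (126, 149, np.float64(0.5)), (123, 152, np.float64(0.0)), (121, 149, np.float64(0.0))]
18 rim off [0.75 1.  ] tip z mm by ring: [(166, 115, np.float64(0.0)), (166, 114, np.float64(0.5)), (165, 114, np.float64(0.0)), (161, 113, np.float64(0.5)), (161, 115, np.float64(0.5)), (159, 116, np.float64(0.0))]
19 rim off [0.75 1.  ] tip z mm by ring: [(169, 104, np.float64(0.0)), (166, 103, np.float64(0.5)), (164, 104, np.float64(0.5)), (164, 105, np.float64(0.0)), (163, 103, np.float64(0.0)), (156, 102, np.float64(0.5))]
20 rim off [0.75 1.  ] tip z mm by ring: [(177, 94, np.float64(0.0)), (174, 93, np.float64(0.5)), (173, 93, np.float64(0.0)), (171, 95, np.float64(0.0)), (171, 94, np.float64(0.5)), (166, 92, np.float64(0.5))]
```

Request:
apply_moves([
  [0.3,1.1,-1.8,10,0,0,0],
  [0.3,1,-1.7,9,0,0,0],
  [0.3,0.5,-0.8,4,0,0,0],
  [0.3,0,0,0,0,0,0],
  [0.3,0,0,0,0,0,0],
  [0.3,0,0,0,0,0,0],
  [0.3,0,0,0,0,0,0],
  [0.3,-1.1,1.8,-10,0,0,0],
  [0.3,-1,1.7,-9,0,0,0],
  [0.3,-0.5,0.8,-6,0,0,0],
  [0.3,0,0,0,0,0,0],
  [0.3,0,0,0,0,0,0],
  [0.3,0,0,0,0,0,0],
  [0.3,0,0,0,0,0,0],
])

```text
time: 25.35
tool_pos: [0.6487, 0.0431, 0.1067]
tool_rot: [0.681, -0.186, 0.682, -0.193]
contact_force: [-0.2, -0.6, -0.3]
gripper_width: 0.348
```

```bash
python3 sp2.py 21|head -2;python3 fit.py 21 clamp,.125,.149,-1; python3 sc.py 21;python3 rel.py .64874 .04399 .106
```

```text
t 25.35
21 scene shift mm (np.float64(0.9219730839691174), np.float64(66.25574016665514))
rim offset px (np.float32(152.50053), np.float64(1.5), np.float64(0.5))
21 clamp [(1.3, np.float64(148.5), np.float64(4.0)), (1.1, np.float64(148.0), np.float64(4.0)), (0.9, np.float64(148.5), np.float64(3.0))]
21 rim off [0.75 1.  ] tip z mm by ring: [(177, 85, np.float64(0.0)), (173, 84, np.float64(0.5)), (173, 86, np.float64(0.0)), (173, 85, np.float64(0.5)), (172, 84, np.float64(0.0)), (164, 83, np.float64(0.5))]
shift tool mm [0.1 0.9 0.2] up in tool [-0.856 -0.517  0.   ]
TCP filler mm [ 164.9 -130.8] heading filler deg 102.2 tool axes of filler x,y [ 0.11  -0.181  0.977] [-0.505  0.837  0.211]
```

Request:
apply_moves([
  [0.3,-13,-8,0,0,0,0],
  [0.3,-17,-10,0,0,0,0],
  [0.3,-26,-16,0,0,0,0],
  [0.3,-26,-16,0,0,0,0],
  [0.3,-10,-20,0,0,0,0],
  [0.3,0,0,0,0,0,0],
  [0.3,0,0,0,0,0,0],
  [0.3,0,0,0,0,0,0],
])

```text
time: 26.25
tool_pos: [0.6475, 0.0314, 0.2204]
tool_rot: [0.68, -0.186, 0.683, -0.193]
contact_force: [-0.3, -0.2, -0.6]
gripper_width: 0.35
```

```bash
python3 sp2.py 22|head -2; python3 sc.py 22; python3 look.py; python3 - <<'E'
from rim import *
a=cv2.imread("pics/scene0.png");b=cv2.imread("pics/s22.png")
d=cv2.absdiff(a,b).max(2)
for n,(u,v) in dict(full_a=(264,182),full_b=(274,239),mug=(235,289),roll=(306,285),scoop=(190,270),stamp=(216,184),jar=(157,217),green=(168,179),pink=(127,260),paddle=(357,200)).items():
    print(n,int(d[v-15:v+15,u-12:u+12].mean()),end="; ")
dd=np.load("pics/w22.npz");x,n,s=rim(cv2.imread("pics/w22.png"),(dd["K"],dd["T"]),S);print("\nrim w22 filler mm",(1000*E@(x-S)).round(1),n,s*1000)
E
```

```text
t 26.25
22 scene shift mm (np.float64(0.9206982240072531), np.float64(66.25574016665514))
22 rim off [0.75 1.  ] tip z mm by ring: [(177, 85, np.float64(0.0)), (173, 84, np.float64(0.5)), (172, 85, np.float64(0.5)), (172, 86, np.float64(0.0)), (171, 84, np.float64(0.0)), (164, 83, np.float64(0.5))]
t 26.35 pos [0.6474 0.0315 0.2199] q [-0.399  0.298  1.609  0.927  1.71  -0.489] F [-0.   0.7 -0.9] w 0.35
[[-0.007, 0.007, 1.0], [-0.516, 0.857, -0.009], [-0.857, -0.516, -0.003]]
full_a 62; full_b 14; mug 13; roll 16; scoop 16; stamp 18; jar 16; green 17; pink 11; paddle 63; 
rim w22 filler mm [ 1.4 -0.1] 36 0.6749728950901276
```

```bash
python3 - <<'E'
from h import *
a=cv2.imread("pics/scene0.png")
for n in(5,7,8,22):
    b=cv2.imread(f"pics/s{n}.png");print(n,"full_a diff",cv2.absdiff(a,b).max(2)[167:197,252:276].mean().round(1))
a=cv2.imread("pics/top0.png");b=manip.grab_frame("top");cv2.imwrite("pics/top22.png",b)
print("top full_a",cv2.absdiff(a,b).max(2)[200:225,232:256].mean().round(1),"paddle top view",cv2.absdiff(a,b).max(2)[138:155,190:210].mean().round(1))
print(manip.job_done())
E
```

```text
5 full_a diff 1.5
7 full_a diff 1.5
8 full_a diff 2.4
22 full_a diff 62.9
top full_a 83.5 paddle top view 67.5
the job is handed in; nothing more can be done
None
```

The job is handed in at about 26 s. The tin stands on the seat, and the spout tip is about 15 mm below its rim.

**Tin:** I picked up the open tin and carried it tilted to the seat. I slid it into the V stop until I felt contact, released it, then nudged it low down until the V pushed back with about 4.6 N. In the last wrist view its rim was about 1.4 mm from where I had computed the spout axis, within the calibration error.

**Spout:** One long push on the switch and two short jogs lowered it. The push force peaked at about 6.5 N, and the switch was let go each time.
- **Two views:** The scene camera put the tip 17 mm below the rim; the wrist camera, carried forward by the last jog's travel, put it about 14 mm below. They disagree by about 3 mm.
- **Settled:** The spout did not move between the last two readings. The wrist camera's own edge fit after the last jog was too weak to use.

**Not confirmed at the end:**
- **full_a:** The final pictures could not confirm its place, most likely because the arm blocks it in both views. It was unchanged after the tin was seated (pictures up to 11.4 s), and I did not go near it after that.
- **Switch paddle:** It could not be checked in the last pictures either. The hand felt no force there before it pulled back.
- **Other loose items:** The other eight bench items I compared showed little change in the last scene picture.

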